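Clamp up the two-part cake riser and serve it on the cake stand

TASK

The two-part wooden cake riser lies in the ratchet clamp with its halves still apart. Pump the clamp's orange trigger, and nothing else, to bring the jaw up until the joint is fully closed and the clamp holds the riser tight by itself (the trigger no longer goes all the way in), then press the red release so that the jaw runs fully back. Lift the joined riser out and stand it the right way up in the middle of the low pale blue cake stand, leaving the cupcakes, paper cup and gift where they are and the garland rail unbumped.

Things in the scene. Friction and masses are not known exactly. Their poses are not given: they have to be found in the camera images.
- clamp: one-hand ratchet clamp on a 200 x 420 x 12 mm plywood base, fixed. Origin on the table under the bar, level with the fixed jaw's face. y runs along the bar to the moving jaw; both black jaws reach 115 mm to -x (robot's side), tops 74 and 91 mm high. Bar at x = 0, 20 mm wide, toothed top 63 mm high. Black head, 44 mm wide, top 88 mm high, at y = -16 to -151 mm, carries handle, trigger, release
- handle_grip (a point): centre of the fixed orange handle, 60 mm along it from the head, 142 mm above the table. A bar 26 mm wide, 14 mm thick (along clamp y), 92 mm long, leaning 26 degrees from vertical towards the clamp's -x; axes are the clamp's (upright). A gripper must come leaned back along it, under the rail; 20 degrees at least: an upright one hits the rail
- trigger_grip (a point): centre of the orange trigger, 12 mm thick, beside the handle and leaning like it, 35 mm to its +y; 48 mm over both outer faces at rest, 30 squeezed. Slides 18 mm to the handle (-y, parallel) against 6-8 N spring plus clamp load, springs back in 0.4 s. First 4 mm idle; a full squeeze moves the jaw 5-10 mm, and it stays. When tight, 20-30 N stops over 3 mm short of the full 18. Let it fully out each time
- release_top (a point): centre of the top of the red release paddle, 28 (x) x 34 (y) mm, about 100 mm above the table, just past the fixed jaw. Pressed right down to its end stop (about 12 mm; 5 to 9 N) it frees the jaw, which runs back in about half a second while the paddle is held down; the paddle springs up again. Works only with the trigger let go
- garland_rail: fixed white rail with 40 mm pastel pompoms, 113 mm long along the clamp's y, 275 mm above the table, over the handle, on two thin posts at the clamp's x = +46 mm. Origin at its middle. Not to be bumped
- jaw: moving jaw with its steel bar and black sprung pad (66 mm wide, springy over 11 mm, about 1 N/mm). Origin coincides with the clamp's when fully open and moves along the clamp's -y (up to 56 mm) as the jaw comes on; may start partly on. Open, the pad is 156 mm from the fixed jaw; about 36 mm closes the riser's joint, about 45 mm holds it tight. Not to be pushed by hand
- riser: pink half of the cake riser: loose wooden block 50 (x) x 60 (y) x 46 mm high, about 0.2 kg, on the clamp base (12 mm up), its centre line about 80 mm to the clamp's -x side. Origin: on the underside, middle of the joining face; the pink half lies to -y (fixed jaw), the equal blue half to +y. To lift it grip across x at the seam
- riser_seam (a point): middle of the top edge of the pink half's joining face, 46 mm above the riser's underside; when the joint is closed it is the middle of the top of the 50 x 120 x 46 mm riser
- riser_half (a joint): gap between the pink and the blue half (m): 0 when the joint is closed. The halves run on two dowels with about 3 N of friction.
- cake_stand: low round pale blue cake stand, fixed: 200 mm across, flat top 40 mm above the table. Origin on the table under its centre.
- cupcake_pink: loose pink-iced cupcake, 68 mm across and high, origin on its underside; leave alone
- cupcake_cream: loose cream-iced cupcake, 68 mm across and high, origin on its underside; leave alone
- paper_cup: loose pink paper cup, 76 mm across, 95 mm high, origin on its underside; leave alone
- gift: loose lilac gift box with gold ribbon, 120 x 120 x 110 mm, origin on its underside; leave alone
There are look-alikes about, which are no part of the job. Leave any yellow look-alike of the riser alone. Leave any purple look-alike of the cake_stand alone.

How it is judged:
On the way, in this order (a step that is already met when the one before it is completed fails the run):
1. the trigger has been pumped until the joint is closed and the jaw holds the riser tight (y of jaw in the frame of clamp below -0.03 m and value of joint riser_half below 0.0015 m and contact force between jaw and riser above 7 N), for 0.4 s.
2. the release has been pressed and the jaw is fully back, with the joint still closed (y of jaw in the frame of clamp above -0.004 m and value of joint riser_half below 0.002 m), for 0.1 s.
At the end, for the whole second after the job is handed in: the riser stands upright (within 0.08 rad) and at rest on the low cake stand's top, the middle of its joint within 30 mm of the stand's centre, its joint closed to within 2 mm, and the clamp's jaw is fully back (within 4 mm) (all of step 2 and horizontal distance between riser_seam and cake_stand below 0.03 m and height (world z) of riser between 0.035 and 0.046 m and angle between riser's own z axis and vertical below 0.08 rad and linear speed of riser below 0.02 m/s); the robot touches nothing.
It fails at once if the jaw is pushed by hand (over 6 N) instead of by the trigger (contact force between any of the arm, the fingers and jaw above 6 N).
It fails at once if a party thing is moved more than 40 mm (distance of any of cupcake_pink, cupcake_cream, paper_cup, gift from where it was at the start of the episode above 0.04 m).
It fails at once if the garland rail is bumped (over 5 N) (contact force between any of the arm, the fingers and garland_rail above 5 N).
It also fails if it takes over 72 s, if anything falls off the work surface, if the arm or the gripper's body presses on something with over 40 N, if the wrist force passes 120 N, or if a joint passes its speed limit or range.

ROBOT

A 6-joint arm with a two-finger parallel gripper is mounted at the origin on the work surface. World frame = base frame: x ahead of the robot, y to its left, z up, the work surface at z = 0. Lengths are in m, angles in rad, forces in N, time in s.
With the tool pointing down it reaches from about 0.35 to 0.775 m from the base axis. Payload 7.3 kg.
Tool frame: the origin (TCP) lies midway between the tips of the shut fingers; the grasp point (between the pads) lies 19 mm behind it; z points along the fingers, y is the direction in which the jaws open and shut (so a half turn about z gives the same grasp; the last joint's range is limited). The gripper opens to 92 mm and grips with 3 to 60 N. Pads are 19 mm wide; open, the fingers measure 130 mm over their backs; the gripper's body (75 mm by 190 mm) begins 47 mm behind the grasp point.
Start: joints at [-1.252, 0.342, 1.524, -0, 1.275, -0.146], TCP at [0.235, -0.469, 0.227] pointing down, gripper open.
Joint ranges: [-2.53, 2.53], [-0.77, 2.02], [0.04, 2.7], [-1, 4.14], [0.28, 2.66], [-3.11, 3.11]. Speed limits (rad/s): [2.57, 2.57, 3.14, 3.14, 3.14, 3.14].

INTERFACE

Orientations are given as a unit quaternion [x, y, z, w].
In Python, from cell import r, get_image, camera_model, outline_of, tip_of gives the robot as it stands.
- The arm moves only by the tool jog_arm, never from a script. Its argument "targets" is a list of rows, each a list of 3 entries, a list of its own where there are three numbers: the opening, from 0 (shut) to 1 (fully open), then the shift along the tool's x, y, z in mm, then the turn about the tool's z in degrees. In form: [[hand, [dx, dy, dz], turn], ...]. A call has 1 to 12 rows; each row shifts and turns the pose as measured when the row begins, along the tool's axes as they then stand; what a row does not reach is not made up. A row lasts 1/10 s, in which the tool goes at most 50 mm and 8.59 degrees, less where a joint would pass 70% of its speed; a pose out of reach is approached as far as the arm can. A call is refused whole if a number of a shift passes 50 or a number of a turn 8.59, either way. A call with a gripper value outside its range is refused whole. The fingers move at their own pace and stop on an object; the grip force is fixed at half the most. Time passes only in rows, so rows that do not move let the fingers close. It gives the time, the measured TCP pose, the force and the opening at its end, in the units of the state.
- r.get_obs(): the state, without advancing time (a new reading comes with each control period).
- get_image(name): name is "scene" or "top"; returns the picture (420x560x3 uint8, red, green, blue); there is no depth.
- camera_model(name): a dict with "fov_y" (degrees; the focal length in pixels is half the picture's height over the tangent of half this angle, whatever the lens; pixels are square), "cx", "cy" (the principal point, pixels), "R" (3x3) and "t" (3): a world point X has camera coordinates R X + t. Camera axes: x right, y down, z forward; pixel columns grow to the right and rows downward; lengths in m; the calibration is good to about 2 mm. A picture is of the moment at which its call begins. camera_model takes no time and is no camera call.
- r.finish_job(): hands the job in, once; it reports no verdict.
Trained networks look in the newest picture that a camera, given by its name, has taken for a name from the list of things; names that differ only in an ending like _2 or _b are one class to them, and where a whole thing is asked for, a point or a joint stands for the part that bears it (a point fixed in the world has none). Each returns a list of dicts, best first, with "score" (0 to 1); they miss things now and then, are a little off and sometimes report something else, mostly with a low value. They report only what shows in the picture. A call takes as long as a camera call. They do not tell look-alikes from the thing itself.
- outline_of(camera, thing): "mask" (420x560 bool, what is visible of it).
- tip_of(camera, thing): "centre" ([x, y, z] in m, in world coordinates, good to about 4 mm: a listed point, or the origin of a listed thing).
The state is a dict: "time_s": time; "joint_positions": joint angles; "qd": joint speeds; "joint_efforts": joint torques, N m; "ee_pos": TCP position; "orientation": TCP orientation; "contact_force": force on the tool from outside, world axes, zero at the start; "wrist_torque": the same for the moment, N m; "grip_width": finger opening in m.
Only numpy, scipy, OpenCV 4.12 (cv2) and the standard library are available. Lean on these libraries where they do the work, as an engineer would, in place of code of your own. Each camera call takes 0.05 s, during which the arm holds its last target.

## Working session

There is one attempt and no reset: what is moved stays moved. The work goes in short steps, Python scripts to look and compute and a tool call to move; the robot and the scene stay as the last step left them, time stands still between calls to the robot, and variables do not carry over. Pictures are saved under pics/ and viewed, and the job is handed in when it is done.

Besides the shell and the picture viewer there is one more tool, called as name(argument=value, ...) on one line, values as JSON. jog_arm: Moves the arm, as the interface text tells. Its arguments: {"type":"object","properties":{"targets":{"type":"array"}},"required":["targets"]}

```bash
mkdir -p pics; ls; python3 - <<'E'
from cell import r,get_image,camera_model,outline_of,tip_of
import cv2,numpy as np
o=r.get_obs();print({k:np.round(v,3).tolist() for k,v in o.items()})
for n in("scene","top"):
    im=get_image(n);cv2.imwrite(f"pics/{n}0.png",im[:,:,::-1]);m=camera_model(n);print(n,m['fov_y'],m['cx'],m['cy'],np.round(m['R'],3).tolist(),np.round(m['t'],3).tolist())
    for t in ["clamp","handle_grip","trigger_grip","release_top","garland_rail","jaw","riser","riser_seam","cake_stand","cupcake_pink","cupcake_cream","paper_cup","gift"]:
        print(n,t,[(round(float(d['score']),2),np.round(d['centre'],3).tolist()) for d in tip_of(n,t)][:3])
E
```

```text
pics
{'time_s': 0.0, 'joint_positions': [-1.252, 0.343, 1.525, -0.0, 1.275, -0.146], 'qd': [0.0, 0.001, -0.0, -0.001, 0.0, 0.001], 'joint_efforts': [-0.0, -43.124, -24.423, 0.072, 0.055, -0.0], 'ee_pos': [0.235, -0.469, 0.226], 'orientation': [0.973, 0.23, -0.0, -0.001], 'contact_force': [-0.34, 0.678, 0.371], 'wrist_torque': [0.016, 0.013, -0.025], 'grip_width': 0.092}
scene 52.94174259852436 284.9535567214899 209.19822023698308 [[-0.262, 0.965, 0.009], [0.61, 0.172, -0.774], [-0.748, -0.197, -0.634]] [0.07, -0.183, 1.789]
scene clamp [(0.84, [0.604, 0.0, -0.003]), (0.59, [0.607, 0.006, 0.1])]
scene handle_grip []
scene trigger_grip [(0.55, [0.565, -0.088, 0.143]), (0.3, [0.598, -0.004, -0.0])]
scene release_top [(0.69, [0.605, 0.008, 0.102])]
scene garland_rail [(0.58, [0.59, -0.14, 0.281]), (0.52, [0.601, -0.003, -0.001])]
scene jaw [(0.61, [0.599, 0.0, 0.001])]
scene riser [(0.84, [0.533, 0.068, 0.016]), (0.65, [0.307, 0.207, -0.002]), (0.42, [0.601, -0.003, 0.001])]
scene riser_seam [(0.88, [0.305, 0.209, 0.047]), (0.61, [0.531, 0.075, 0.054])]
scene cake_stand [(0.69, [0.494, 0
[... 507 characters left out ...]
, [0.605, 0.004, 0.095]), (0.38, [0.562, -0.09, 0.145])]
top release_top [(0.66, [0.604, 0.006, 0.095])]
top garland_rail [(0.59, [0.59, -0.14, 0.275])]
top jaw [(0.61, [0.602, -0.005, 0.001])]
top riser [(0.73, [0.307, 0.209, 0.003]), (0.65, [0.535, 0.071, 0.057]), (0.6, [0.531, 0.072, 0.013])]
top riser_seam [(0.81, [0.534, 0.07, 0.059]), (0.74, [0.308, 0.212, 0.046])]
top cake_stand [(0.84, [0.491, 0.612, -0.0]), (0.74, [0.491, 0.379, 0.001]), (0.68, [0.366, 0.068, -0.001])]
top cupcake_pink [(0.54, [0.362, 0.068, -0.0])]
top cupcake_cream [(0.58, [0.45, -0.356, 0.004]), (0.19, [0.592, -0.14, 0.276])]
top paper_cup [(0.87, [0.679, 0.395, -0.003])]
top gift [(0.61, [0.591, -0.418, 0.001])]
```

View pics/scene0.png

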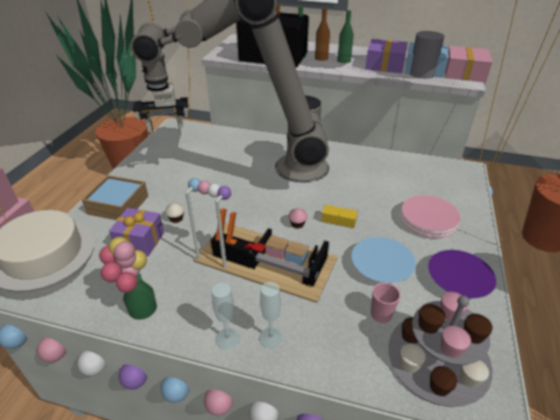

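View pics/top0.png

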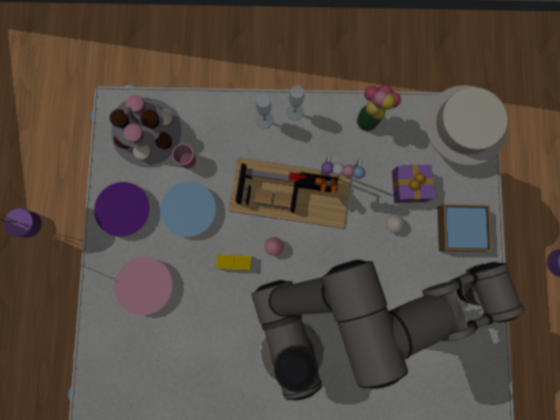

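```bash
cat > h.py <<'E'
from cell import r,get_image,camera_model,outline_of,tip_of
import cv2,numpy as np
def proj(n,P):
    m=camera_model(n);P=np.atleast_2d(P);c=P@np.array(m['R']).T+np.array(m['t']);f=210/np.tan(np.radians(m['fov_y'])/2)
    return np.c_[f*c[:,0]/c[:,2]+m['cx'],f*c[:,1]/c[:,2]+m['cy']]
def unproj(n,uv,z):
    m=camera_model(n);R=np.array(m['R']);t=np.array(m['t']);f=210/np.tan(np.radians(m['fov_y'])/2)
    d=R.T@np.array([(uv[0]-m['cx'])/f,(uv[1]-m['cy'])/f,1]);c=-R.T@t
    return c+d*(z-c[2])/d[2]
def crop(n,x0,y0,x1,y1,k,name,pts=None):
    im=get_image(n)[:,:,::-1].copy()
    c=cv2.resize(im[y0:y1,x0:x1],None,fx=k,fy=k,interpolation=cv2.INTER_CUBIC)
    if pts is not None:
        for p in proj(n,pts): cv2.circle(c,(int((p[0]-x0+.5)*k),int((p[1]-y0+.5)*k)),3,(0,255,0),-1)
    cv2.imwrite('pics/'+name+'.png',c)
E
python3 - <<'E'
from h import *
crop('top',220,145,380,235,5,'t1');crop('scene',180,170,350,300,4.5,'s1')
for t,n in (("riser","top"),("clamp","top"),("jaw","top")):
    for d in outline_of(n,t):
        p=np.argwhere(d['mask'])[:,::-1].astype(np.float32);print(t,d['score'],p.mean(0),cv2.minAreaRect(p))
        if t=='clamp':
            b=cv2.boxPoints(cv2.minAreaRect(p));print([unproj(n,q,0.012)[:2].round(3) for q in b])
E
```

```text
riser 0.71 [271.88336 198.6807 ] ((271.9599914550781, 198.7799835205078), (35.49676513671875, 15.697771072387695), 8.130102157592773)
riser 0.55 [233.19643 262.59525] ((233.0966339111328, 262.48541259765625), (35.07936477661133, 14.885027885437012), 5.440332412719727)
clamp 0.76 [295.60526 190.5266 ] ((297.0199890136719, 185.8599853515625), (129.54196166992188, 72.40774536132812), 8.13010311126709)
[array([0.483, 0.238]), array([0.75 , 0.209]), array([ 0.69 , -0.263]), array([ 0.425, -0.224])]
clamp 0.59 [273.2359  246.72887] ((273.0, 247.0), (18.0, 18.0), 90.0)
[array([0.394, 0.105]), array([0.395, 0.041]), array([0.331, 0.04 ]), array([0.33 , 0.104])]
jaw 0.63 [254.9449  182.75688] ((281.4772644042969, 192.39923095703125), (90.52610778808594, 39.619956970214844), 10.911128997802734)
```

View pics/t1.png

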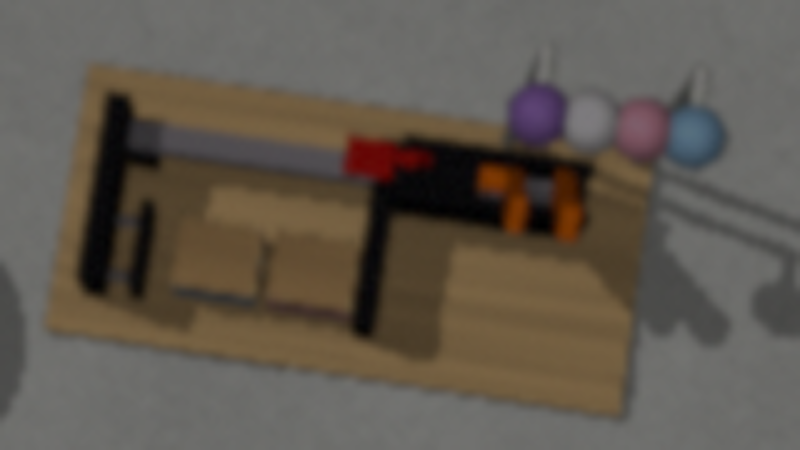

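View pics/s1.png

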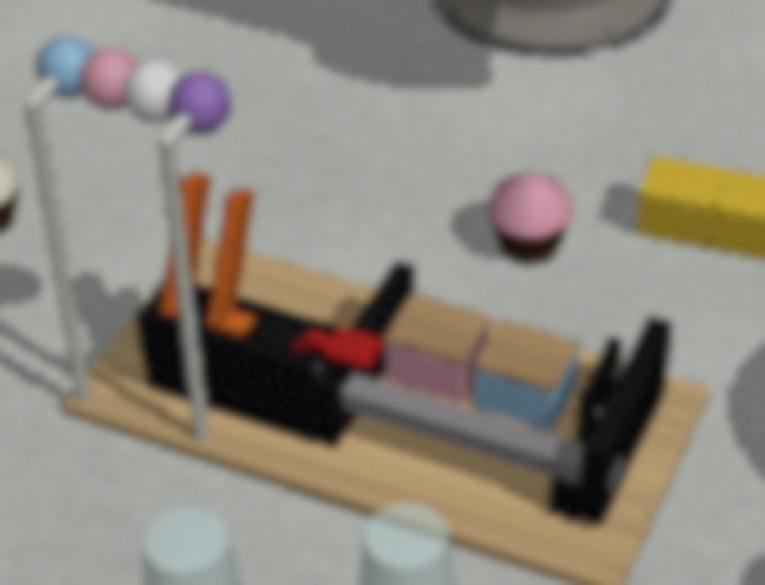

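```bash
python3 - <<'E'
from h import *
C=np.array([unproj('top',(220+a/5-.1*0,145+b/5),.012)[:2] for a,b in [(90,65),(658,165),(624,418),(47,330)]])
print(C.round(3))
for i,j in((1,0),(2,3)):
    d=C[j]-C[i];print(np.hypot(*d),np.degrees(np.arctan2(-d[0],d[1])))
for i,j in((3,0),(2,1)):
    d=C[j]-C[i];print(np.hypot(*d),np.degrees(np.arctan2(d[1],d[0])))
for n in('top','scene'):
  for t in ("trigger_grip","handle_grip","release_top","garland_rail","clamp","riser_seam","jaw"): print(n,t,[(round(float(d['score']),2),np.round(d['centre'],3).tolist()) for d in tip_of(n,t)][:3])
E
```

```text
[[ 0.685  0.207]
 [ 0.618 -0.209]
 [ 0.433 -0.184]
 [ 0.489  0.232]]
0.421508122325366 -9.166912857097754
0.4195057324208381 -7.679827240074707
0.19809010177177308 -7.294702022334955
0.18714755295909616 -7.841761888444021
top trigger_grip [(0.58, [0.566, -0.089, 0.144])]
top handle_grip [(0.56, [0.56, -0.127, 0.141]), (0.37, [0.564, -0.088, 0.143])]
top release_top [(0.65, [0.606, 0.005, 0.096]), (0.49, [0.448, -0.358, 0.003])]
top garland_rail [(0.89, [0.592, -0.141, 0.278])]
top clamp [(0.83, [0.601, 0.0, 0.001])]
top riser_seam [(0.65, [0.535, 0.072, 0.057]), (0.58, [0.307, 0.211, 0.042])]
top jaw [(0.87, [0.602, -0.007, -0.0]), (0.18, [0.531, 0.071, 0.015])]
scene trigger_grip [(0.68, [0.564, -0.089, 0.146])]
scene handle_grip [(0.6, [0.559, -0.125, 0.141])]
scene release_top [(0.63, [0.604, 0.007, 0.104])]
scene garland_rail [(0.73, [0.59, -0.142, 0.279]), (0.69, [0.606, 0.009, 0.101])]
scene clamp [(0.95, [0.605, -0.001, -0.003])]
scene riser_seam [(0.92, [0.306, 0.205, 0.045]), (0.73, [0.533, 0.073, 0.055])]
scene jaw [(0.63, [0.601, -0.001, 0.004]), (0.4, [0.535, 0.073, 0.055])]
```

jog_arm(targets=[[1, [0, 0, -45], 7], [1, [0, 0, -45], 7], [1, [0, 0, -45], 7], [1, [0, 0, -45], 7], [1, [0, 0, -45], 7], [1, [26, -42, 0], 0], [1, [26, -42, 0], 0], [1, [26, -42, 0], 0], [1, [26, -42, 0], 0], [1, [26, -42, 0], 0], [1, [26, -42, 0], 0], [1, [26, -42, 0], 0]])

```text
time_s: 3.55
ee_pos: [0.4671, -0.2104, 0.4614]
orientation: [0.996, -0.093, 0.001, 0.001]
contact_force: [1.2, -1.6, 1.1]
grip_width: 0.0915
```

jog_arm(targets=[[1, [25, -40, 0], -2], [1, [25, -40, 0], 0], [1, [40, -10, 0], 0], [1, [50, 0, 0], 0], [1, [50, 0, 0], 0], [1, [50, 0, 0], 0], [1, [50, 0, 0], 0]])

```text
time_s: 4.25
ee_pos: [0.7074, -0.1426, 0.4391]
orientation: [0.997, -0.07, 0.017, 0.002]
contact_force: [5.9, -1.9, 5.6]
grip_width: 0.0916
```

```bash
cat >> h.py <<'E'
from scipy.spatial.transform import Rotation as Ro
def st():
    o=r.get_obs();R=Ro.from_quat(o['orientation']).as_matrix()
    print('t',round(o['time_s'],2),'q',np.round(o['joint_positions'],3),'p',np.round(o['ee_pos'],4),'zt',np.round(R[:,2],3),'yt',np.round(R[:,1],3),'F',np.round(o['contact_force'],1),'w',round(float(o['grip_width']),4))
    return o,R
E
python3 -c "
from h import *;st()"
```

```text
t 4.25 q [-0.307  0.856  0.036  0.004  2.217  1.408] p [ 0.7074 -0.1426  0.4391] zt [ 0.033 -0.007 -0.999] yt [-0.14  -0.99   0.002] F [ 5.9 -1.9  5.6] w 0.0916
```

jog_arm(targets=[[1, [25, 0, 0], 0], [1, [25, 0, 0], 0]])

```text
time_s: 4.45
ee_pos: [0.7317, -0.1443, 0.4132]
orientation: [0.997, -0.07, 0.025, 0.003]
contact_force: [0.6, 0.3, 0.7]
grip_width: 0.0917
```

```bash
python3 -c "
from h import *;st()"
```

```text
t 4.45 q [-0.3    0.892  0.036  0.007  2.164  1.416] p [ 0.7317 -0.1443  0.4132] zt [ 0.049 -0.009 -0.999] yt [-0.14  -0.99   0.002] F [0.6 0.3 0.7] w 0.0917
```

jog_arm(targets=[[1, [39, 0, -31], 0], [1, [39, 0, -31], 0], [1, [39, 0, -31], 0]])

```text
time_s: 4.75
ee_pos: [0.743, -0.1408, 0.4444]
orientation: [0.995, -0.07, 0.073, 0.009]
contact_force: [0.0, 0.0, 0.3]
grip_width: 0.0915
```

```bash
python3 -c "
from h import *;st()"
```

```text
t 4.75 q [-0.295  0.853  0.036  0.018  2.106  1.427] p [ 0.743  -0.1408  0.4444] zt [ 0.145 -0.027 -0.989] yt [-0.141 -0.99   0.007] F [0.  0.  0.3] w 0.0915
```

jog_arm(targets=[[1, [43, 0, -25], 0], [1, [44, 0, -23], 0], [1, [45, 0, -20], 0], [1, [46, 0, -18], 0], [1, [46, 0, -16], 0]])

```text
time_s: 5.25
ee_pos: [0.7816, -0.1382, 0.483]
orientation: [0.984, -0.069, 0.164, 0.02]
contact_force: [-0.3, 0.1, -0.6]
grip_width: 0.0918
```

```bash
python3 -c "
from h import *;st()"
```

```text
t 5.25 q [-0.284  0.817  0.036  0.033  1.957  1.446] p [ 0.7816 -0.1382  0.483 ] zt [ 0.32  -0.061 -0.945] yt [-0.143 -0.99   0.016] F [-0.3  0.1 -0.6] w 0.0918
```

jog_arm(targets=[[1, [47, 0, -14], 0], [1, [48, 0, -12], 0], [1, [48, 0, -11], 0]])

```text
time_s: 5.55
ee_pos: [0.811, -0.1382, 0.5005]
orientation: [0.973, -0.068, 0.218, 0.026]
contact_force: [-0.0, 0.1, 0.0]
grip_width: 0.0918
```

```bash
python3 -c "
from h import *;st()"
```

```text
t 5.55 q [-0.277  0.811  0.036  0.04   1.853  1.454] p [ 0.811  -0.1382  0.5005] zt [ 0.421 -0.08  -0.904] yt [-0.144 -0.989  0.02 ] F [-0.   0.1  0. ] w 0.0918
```

```bash
cat >> h.py <<'E'
def to(p):
    o,R=st();d=R.T@(np.array(p)-o['ee_pos'])*1000;print('tool mm',d.round(1),'dist',np.linalg.norm(d).round(1));return d
E
python3 -c "
from h import *;to([.431,-.0925,.42])"
```

```text
t 5.55 q [-0.277  0.811  0.036  0.04   1.853  1.454] p [ 0.811  -0.1382  0.5005] zt [ 0.421 -0.08  -0.904] yt [-0.144 -0.989  0.02 ] F [-0.   0.1  0. ] w 0.0918
tool mm [-380.4    8.1  -90.8] dist 391.1
```

jog_arm(targets=[[1, [-38, 1, -9], 0], [1, [-38, 1, -9], 0], [1, [-38, 1, -9], 0], [1, [-38, 1, -9], 0], [1, [-38, 1, -9], 0], [1, [-38, 1, -9], 0], [1, [-38, 1, -9], 0], [1, [-38, 1, -9], 0], [1, [-38, 1, -9], 0], [1, [-38, 1, -9], 0]])

```text
time_s: 6.55
ee_pos: [0.4602, -0.0982, 0.432]
orientation: [0.969, -0.067, 0.237, 0.03]
contact_force: [-0.6, 0.2, 0.6]
grip_width: 0.092
```

```bash
python3 -c "
from h import *;to([.431,-.0925,.42]);to([.569,-.1185,.124])"
```

```text
t 6.55 q [-0.455 -0.135  1.612  0.127  1.2    1.237] p [ 0.4602 -0.0982  0.432 ] zt [ 0.454 -0.091 -0.886] yt [-0.145 -0.989  0.027] F [-0.6  0.2  0.6] w 0.092
tool mm [-31.9  -1.7  -3.2] dist 32.1
t 6.55 q [-0.455 -0.135  1.612  0.127  1.2    1.237] p [ 0.4602 -0.0982  0.432 ] zt [ 0.454 -0.091 -0.886] yt [-0.145 -0.989  0.027] F [-0.6  0.2  0.6] w 0.092
tool mm [-44.4  -3.9 324.2] dist 327.3
```

jog_arm(targets=[[1, [-40, -4, 0], 0], [1, [-5, 0, 45], 0], [1, [0, 0, 45], 0], [1, [0, 0, 45], 0], [1, [0, 0, 30], 0]])

```text
time_s: 7.05
ee_pos: [0.4978, -0.1061, 0.2798]
orientation: [0.963, -0.067, 0.257, 0.039]
contact_force: [-0.2, 0.1, -0.4]
grip_width: 0.0918
```

```bash
python3 - <<'E'
from h import *
for n in('top','scene'):
  get_image(n)
  for t in ("trigger_grip","handle_grip"): print(n,t,[(round(float(d['score']),2),np.round(d['centre'],3).tolist()) for d in tip_of(n,t)][:3])
o,R=st()
to([.5695,-.1187,.124])
crop('scene',130,120,300,290,4.5,'s2',[o['ee_pos'],[.560,-.1265,.141],[.5645,-.089,.143]])
E
```

```text
top trigger_grip [(0.6, [0.565, -0.087, 0.142])]
top handle_grip [(0.73, [0.562, -0.126, 0.143]), (0.69, [0.561, -0.088, 0.144])]
scene trigger_grip [(0.48, [0.565, -0.089, 0.145])]
scene handle_grip [(0.78, [0.558, -0.126, 0.14])]
t 7.35 q [-0.426 -0.003  1.916  0.157  0.716  1.193] p [ 0.4978 -0.1063  0.2827] zt [ 0.491 -0.11  -0.864] yt [-0.15  -0.988  0.041] F [0.5 0.6 0.6] w 0.0916
t 7.35 q [-0.426 -0.003  1.916  0.157  0.716  1.193] p [ 0.4978 -0.1063  0.2827] zt [ 0.491 -0.11  -0.864] yt [-0.15  -0.988  0.041] F [0.5 0.6 0.6] w 0.0916
tool mm [-16.7  -5.  173.8] dist 174.6
```

View pics/s2.png

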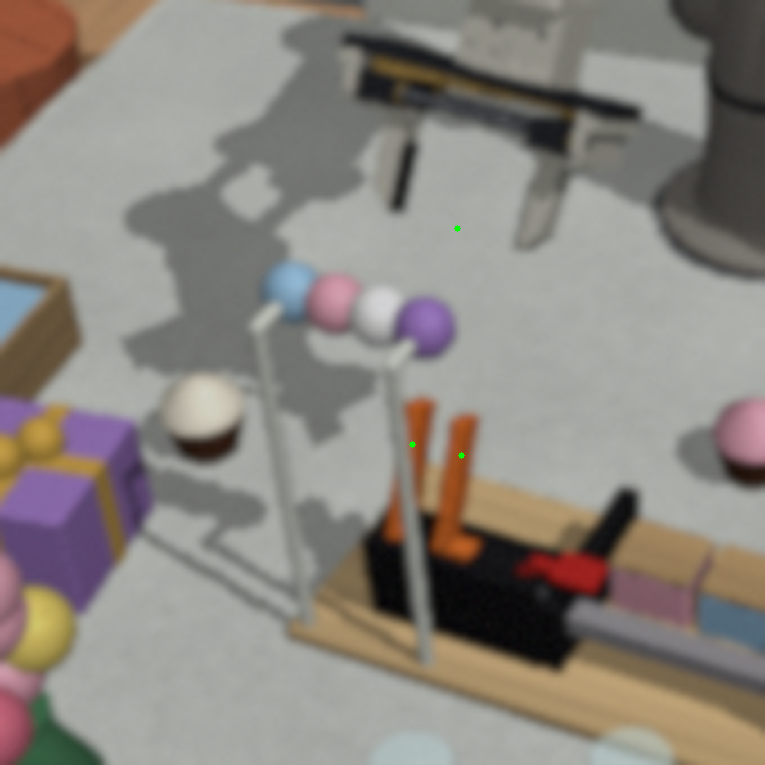

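jog_arm(targets=[[1, [-10, -3, 15], 0], [1, [-7, -2, 25], 0], [1, [0, 0, 30], 0], [1, [0, 0, 25], 0]])

```text
time_s: 7.8
ee_pos: [0.535, -0.1122, 0.2024]
orientation: [0.96, -0.067, 0.268, 0.043]
contact_force: [-0.5, 0.2, -0.5]
grip_width: 0.0919
```

```bash
python3 - <<'E'
from h import *
o,R=st()
to([.570,-.119,.1246])
E
```

```text
t 7.8 q [-0.399  0.163  1.994  0.205  0.448  1.15 ] p [ 0.535  -0.1122  0.2024] zt [ 0.509 -0.119 -0.852] yt [-0.152 -0.987  0.047] F [-0.5  0.2 -0.5] w 0.0919
t 7.8 q [-0.399  0.163  1.994  0.205  0.448  1.15 ] p [ 0.535  -0.1122  0.2024] zt [ 0.509 -0.119 -0.852] yt [-0.152 -0.987  0.047] F [-0.5  0.2 -0.5] w 0.0919
tool mm [-10.2  -2.2  84.9] dist 85.5
```

jog_arm(targets=[[1, [-5, -1, 12], 0], [1, [-4, -1, 20], 0], [1, [0, 0, 18], 0]])

```text
time_s: 8.1
ee_pos: [0.556, -0.1164, 0.158]
orientation: [0.959, -0.067, 0.272, 0.045]
contact_force: [-0.6, 0.7, -0.2]
grip_width: 0.0918
```

```bash
python3 - <<'E'
from h import *
o,R=st()
to([.5657,-.1186,.1358])
crop('scene',130,120,300,290,4.5,'s3',[o['ee_pos'],[.560,-.1265,.141],[.5645,-.089,.143]])
E
```

```text
t 8.1 q [-0.388  0.27   2.013  0.269  0.316  1.089] p [ 0.556  -0.1164  0.158 ] zt [ 0.516 -0.122 -0.848] yt [-0.152 -0.987  0.049] F [-0.6  0.7 -0.2] w 0.0918
t 8.1 q [-0.388  0.27   2.013  0.269  0.316  1.089] p [ 0.556  -0.1164  0.158 ] zt [ 0.516 -0.122 -0.848] yt [-0.152 -0.987  0.049] F [-0.6  0.7 -0.2] w 0.0918
tool mm [-3.3 -0.4 24.1] dist 24.3
```

View pics/s3.png

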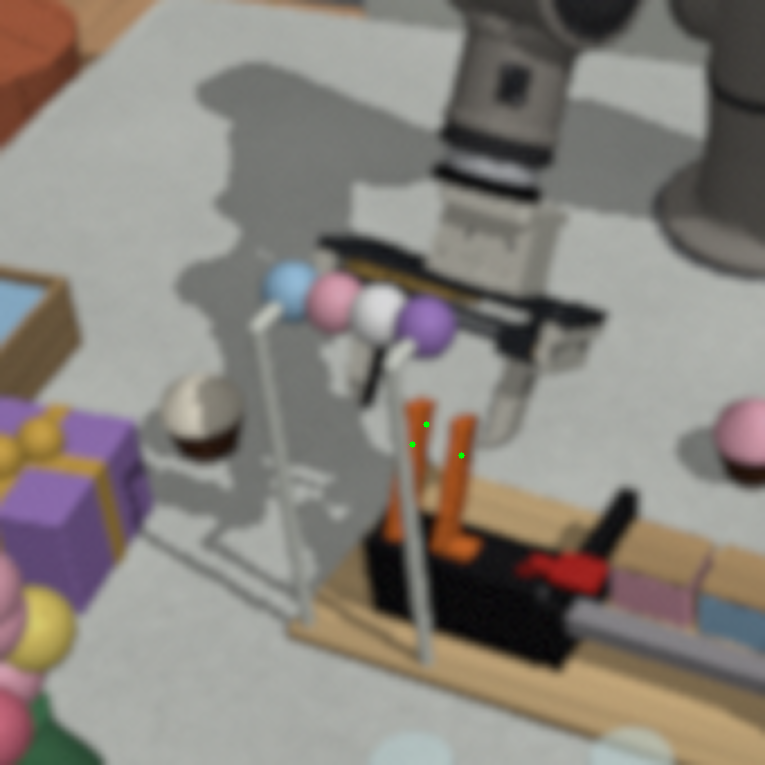

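jog_arm(targets=[[1, [-2, 0, 12], 0], [1, [-1, 0, 12], 0]])

```text
time_s: 8.35
ee_pos: [0.5683, -0.1206, 0.1404]
orientation: [0.959, -0.067, 0.271, 0.043]
contact_force: [-0.6, -1.0, -0.4]
grip_width: 0.0919
```

```bash
python3 - <<'E'
from h import *
o,R=st()
to([.5657,-.1186,.1358])
E
```

```text
t 8.35 q [-0.387  0.321  1.999  0.303  0.284  1.054] p [ 0.5683 -0.1206  0.1404] zt [ 0.514 -0.119 -0.85 ] yt [-0.151 -0.987  0.047] F [-0.6 -1.  -0.4] w 0.0919
t 8.35 q [-0.387  0.321  1.999  0.303  0.284  1.054] p [ 0.5683 -0.1206  0.1404] zt [ 0.514 -0.119 -0.85 ] yt [-0.151 -0.987  0.047] F [-0.6 -1.  -0.4] w 0.0919
tool mm [-4.8 -1.8  2.3] dist 5.6
```

jog_arm(targets=[[1, [-4, -2, 0], 0], [0, [0, 0, 0], 0], [0, [0, 0, 0], 0], [0, [0, 0, 0], 0], [0, [0, 0, 0], 0], [0, [0, 0, 0], 0], [0, [0, 0, 0], 0]])

```text
time_s: 9.05
ee_pos: [0.567, -0.1164, 0.1435]
orientation: [0.959, -0.066, 0.272, 0.041]
contact_force: [11.6, 12.8, -6.2]
grip_width: 0.0484
```

```bash
python3 - <<'E'
from h import *
o,R=st()
to([.5657,-.1186,.1358])
E
```

```text
t 9.05 q [-0.382  0.312  2.002  0.304  0.289  1.058] p [ 0.567  -0.1164  0.1435] zt [ 0.516 -0.115 -0.849] yt [-0.15  -0.988  0.043] F [11.6 12.8 -6.2] w 0.0484
t 9.05 q [-0.382  0.312  2.002  0.304  0.289  1.058] p [ 0.567  -0.1164  0.1435] zt [ 0.516 -0.115 -0.849] yt [-0.15  -0.988  0.043] F [11.6 12.8 -6.2] w 0.0484
tool mm [-4.9  2.   6.1] dist 8.1
```

jog_arm(targets=[[0, [0, 0, 0], 0], [0, [0, 0, 0], 0], [0, [0, 0, 0], 0]])

```text
time_s: 9.35
ee_pos: [0.5668, -0.1194, 0.1433]
orientation: [0.959, -0.067, 0.272, 0.043]
contact_force: [-9.8, -17.2, 0.9]
grip_width: 0.0311
```

```bash
python3 - <<'E'
from h import *
o,R=st()
to([.5657,-.1186,.1358])
crop('scene',130,120,300,290,4.5,'s4',[o['ee_pos']])
crop('top',220,145,380,235,5,'t4')
E
```

```text
t 9.35 q [-0.386  0.313  2.002  0.301  0.285  1.059] p [ 0.5668 -0.1194  0.1433] zt [ 0.516 -0.12  -0.848] yt [-0.153 -0.987  0.047] F [ -9.8 -17.2   0.9] w 0.0311
t 9.35 q [-0.386  0.313  2.002  0.301  0.285  1.059] p [ 0.5668 -0.1194  0.1433] zt [ 0.516 -0.12  -0.848] yt [-0.153 -0.987  0.047] F [ -9.8 -17.2   0.9] w 0.0311
tool mm [-5.  -1.   5.7] dist 7.7
```

View pics/s4.png

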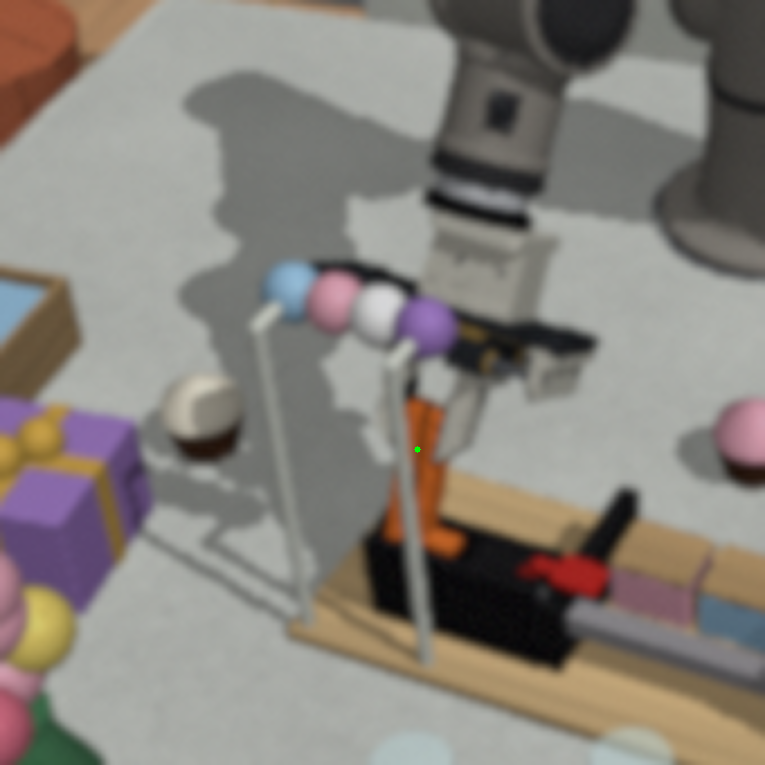

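View pics/t4.png

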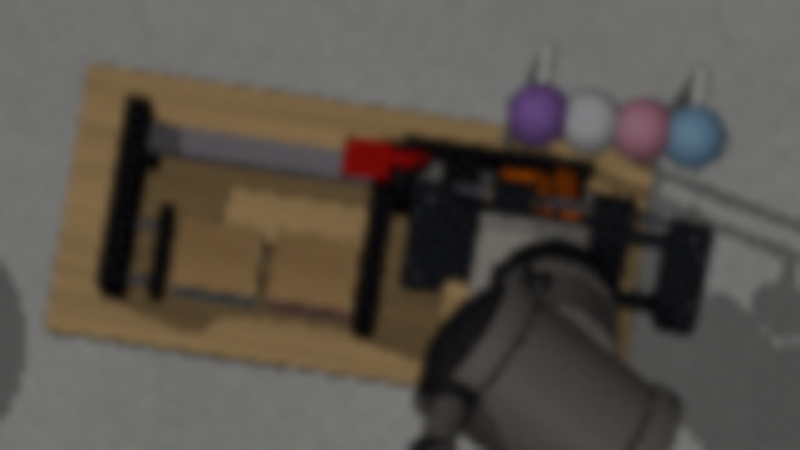

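jog_arm(targets=[[0.87, [0, 0, 0], 0], [0.87, [0, 0, 0], 0], [0.87, [0, 0, 0], 0], [0.87, [0, 0, 0], 0], [0.87, [0, 0, 0], 0], [0.87, [0, 0, 0], 0], [0.87, [0, 0, 0], 0]])

```text
time_s: 10.15
ee_pos: [0.5668, -0.1187, 0.1439]
orientation: [0.959, -0.068, 0.272, 0.043]
contact_force: [-0.8, 0.0, -0.3]
grip_width: 0.079
```

```bash
python3 - <<'E'
from h import *
o,R=st()
to([.5657,-.1186,.1358])
E
```

```text
t 10.15 q [-0.386  0.312  2.002  0.302  0.287  1.059] p [ 0.5668 -0.1187  0.1439] zt [ 0.517 -0.119 -0.848] yt [-0.153 -0.987  0.045] F [-0.8  0.  -0.3] w 0.079
t 10.15 q [-0.386  0.312  2.002  0.302  0.287  1.059] p [ 0.5668 -0.1187  0.1439] zt [ 0.517 -0.119 -0.848] yt [-0.153 -0.987  0.045] F [-0.8  0.  -0.3] w 0.079
tool mm [-5.2 -0.3  6.3] dist 8.2
```

jog_arm(targets=[[0, [-2, 0, 2], 0], [0, [0, 0, 0], 0], [0, [0, 0, 0], 0], [0, [0, 0, 0], 0], [0, [0, 0, 0], 0], [0, [0, 0, 0], 0], [0, [0, 0, 0], 0], [0, [0, 0, 0], 0]])

```text
time_s: 10.95
ee_pos: [0.5664, -0.1198, 0.141]
orientation: [0.959, -0.069, 0.272, 0.042]
contact_force: [2.4, 7.2, 1.9]
grip_width: 0.0309
```

jog_arm(targets=[[0.87, [0, 0, 0], 0], [0.87, [0, 0, 0], 0], [0.87, [0, 0, 0], 0], [0.87, [0, 0, 0], 0], [0.87, [0, 0, 0], 0], [0.87, [0, 0, 0], 0], [0.87, [0, 0, 0], 0]])

```text
time_s: 11.65
ee_pos: [0.5666, -0.1186, 0.1411]
orientation: [0.959, -0.069, 0.272, 0.041]
contact_force: [-0.1, 0.4, -0.2]
grip_width: 0.0789
```

```bash
python3 - <<'E'
from h import *
st()
E
```

```text
t 11.65 q [-0.387  0.317  2.004  0.313  0.283  1.051] p [ 0.5666 -0.1186  0.1411] zt [ 0.515 -0.117 -0.849] yt [-0.155 -0.987  0.042] F [-0.1  0.4 -0.2] w 0.0789
```

Stable. More pumps.

jog_arm(targets=[[0, [0, 0, 0], 0], [0, [0, 0, 0], 0], [0, [0, 0, 0], 0], [0, [0, 0, 0], 0], [0, [0, 0, 0], 0], [0, [0, 0, 0], 0], [0, [0, 0, 0], 0], [0, [0, 0, 0], 0]])

```text
time_s: 12.45
ee_pos: [0.5668, -0.1192, 0.1404]
orientation: [0.959, -0.07, 0.271, 0.041]
contact_force: [-6.1, -9.0, 0.3]
grip_width: 0.0318
```

jog_arm(targets=[[0.87, [0, 0, 0], 0], [0.87, [0, 0, 0], 0], [0.87, [0, 0, 0], 0], [0.87, [0, 0, 0], 0], [0.87, [0, 0, 0], 0], [0.87, [0, 0, 0], 0], [0.87, [0, 0, 0], 0]])

```text
time_s: 13.15
ee_pos: [0.5668, -0.1184, 0.1405]
orientation: [0.959, -0.07, 0.271, 0.041]
contact_force: [1.0, -0.7, 0.0]
grip_width: 0.0792
```

jog_arm(targets=[[0, [0, 0, 0], 0], [0, [0, 0, 0], 0], [0, [0, 0, 0], 0], [0, [0, 0, 0], 0], [0, [0, 0, 0], 0], [0, [0, 0, 0], 0], [0, [0, 0, 0], 0], [0, [0, 0, 0], 0]])

```text
time_s: 13.95
ee_pos: [0.5671, -0.1178, 0.1398]
orientation: [0.959, -0.071, 0.271, 0.04]
contact_force: [-2.5, -6.7, 0.4]
grip_width: 0.0351
```

```bash
python3 - <<'E'
from h import *
st()
print([np.round(d['centre'],3) for d in tip_of('top','jaw')])
crop('top',220,145,380,235,5,'t5')
E
```

```text
t 13.95 q [-0.385  0.32   2.003  0.317  0.283  1.054] p [ 0.5671 -0.1178  0.1398] zt [ 0.514 -0.115 -0.85 ] yt [-0.158 -0.987  0.037] F [-2.5 -6.7  0.4] w 0.0351
[array([ 0.6  , -0.022, -0.002])]
```

View pics/t5.png

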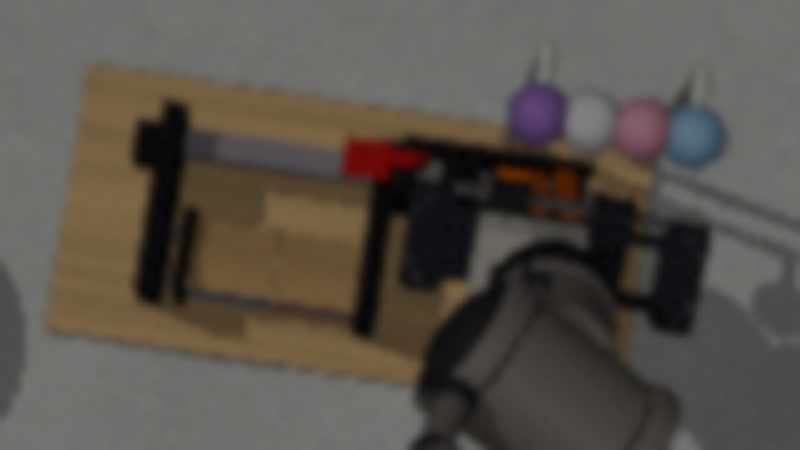

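jog_arm(targets=[[0, [0, 0, 0], 0], [0, [0, 0, 0], 0], [0, [0, 0, 0], 0]])

```text
time_s: 14.35
ee_pos: [0.5669, -0.1193, 0.1398]
orientation: [0.959, -0.072, 0.271, 0.04]
contact_force: [-0.0, 0.0, -0.3]
grip_width: 0.0317
```

jog_arm(targets=[[0.87, [0, 0, 0], 0], [0.87, [0, 0, 0], 0], [0.87, [0, 0, 0], 0], [0.87, [0, 0, 0], 0], [0.87, [0, 0, 0], 0], [0.87, [0, 0, 0], 0], [0.87, [0, 0, 0], 0]])

```text
time_s: 15.05
ee_pos: [0.5672, -0.1168, 0.1398]
orientation: [0.959, -0.071, 0.271, 0.039]
contact_force: [-0.5, 0.3, -0.1]
grip_width: 0.0788
```

jog_arm(targets=[[0, [0, 0, 0], 0], [0, [0, 0, 0], 0], [0, [0, 0, 0], 0], [0, [0, 0, 0], 0], [0, [0, 0, 0], 0], [0, [0, 0, 0], 0], [0, [0, 0, 0], 0], [0, [0, 0, 0], 0], [0, [0, 0, 0], 0], [0, [0, 0, 0], 0]])

```text
time_s: 16.05
ee_pos: [0.5677, -0.1142, 0.1393]
orientation: [0.959, -0.072, 0.27, 0.036]
contact_force: [1.3, -0.1, 0.4]
grip_width: 0.0416
```

```bash
python3 - <<'E'
from h import *
st()
print([np.round(d['centre'],3) for d in tip_of('top','jaw')])
crop('top',220,145,380,235,5,'t6')
E
```

```text
t 16.05 q [-0.381  0.321  2.002  0.322  0.287  1.055] p [ 0.5677 -0.1142  0.1393] zt [ 0.513 -0.109 -0.851] yt [-0.158 -0.987  0.031] F [ 1.3 -0.1  0.4] w 0.0416
[]
```

View pics/t6.png

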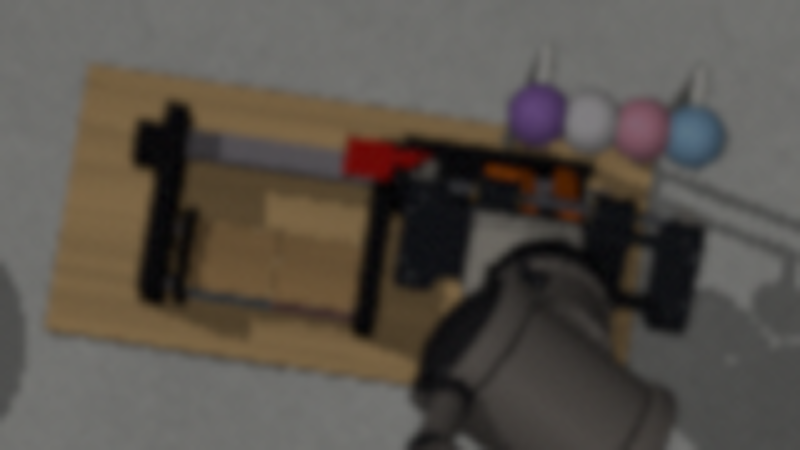

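jog_arm(targets=[[0, [0, 0, 0], 0], [0, [0, 0, 0], 0], [0, [0, 0, 0], 0], [0, [0, 0, 0], 0]])

```text
time_s: 16.55
ee_pos: [0.5677, -0.1142, 0.1393]
orientation: [0.959, -0.072, 0.27, 0.036]
contact_force: [-0.2, -0.4, 0.2]
grip_width: 0.0417
```

jog_arm(targets=[[0.87, [0, 0, 0], 0], [0.87, [0, 0, 0], 0], [0.87, [0, 0, 0], 0], [0.87, [0, 0, 0], 0], [0.87, [0, 0, 0], 0], [0.87, [0, 0, 0], 0], [0.87, [0, 0, 0], 0]])

```text
time_s: 17.25
ee_pos: [0.5678, -0.1132, 0.1392]
orientation: [0.96, -0.071, 0.27, 0.036]
contact_force: [0.6, -0.6, 0.3]
grip_width: 0.0797
```

```bash
python3 - <<'E'
from h import *
st()
im=get_image('top')
print([np.round(d['centre'],3) for d in tip_of('top','jaw')])
get_image('scene');print([np.round(d['centre'],3) for d in tip_of('scene','jaw')])
crop('scene',220,210,350,300,6,'s6')
E
```

```text
t 17.25 q [-0.379  0.321  2.002  0.322  0.288  1.054] p [ 0.5678 -0.1132  0.1392] zt [ 0.513 -0.108 -0.851] yt [-0.156 -0.987  0.031] F [ 0.6 -0.6  0.3] w 0.0797
[]
[array([ 0.599, -0.042, -0.   ]), array([ 0.564, -0.089,  0.144])]
```

View pics/s6.png

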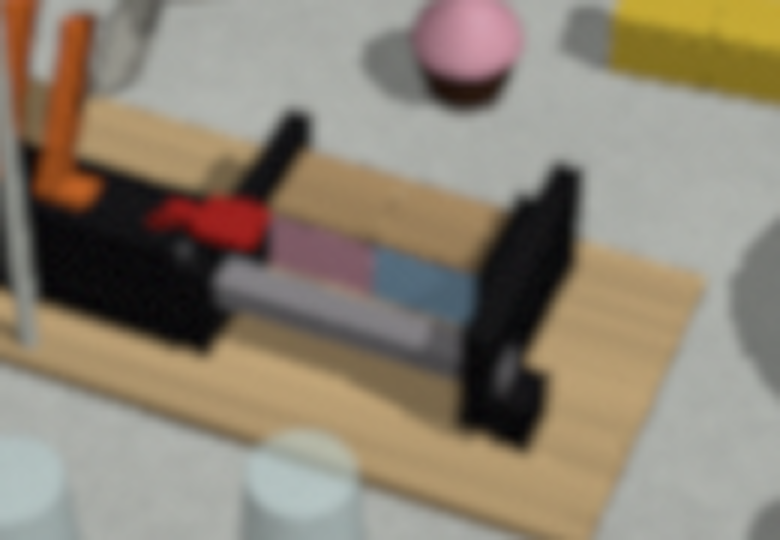

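jog_arm(targets=[[0, [0, 0, 0], 0], [0, [0, 0, 0], 0], [0, [0, 0, 0], 0], [0, [0, 0, 0], 0], [0, [0, 0, 0], 0], [0, [0, 0, 0], 0], [0, [0, 0, 0], 0], [0, [0, 0, 0], 0], [0, [0, 0, 0], 0]])

```text
time_s: 18.4
ee_pos: [0.5677, -0.1142, 0.1391]
orientation: [0.959, -0.072, 0.27, 0.036]
contact_force: [0.6, -1.0, -0.8]
grip_width: 0.0413
```

```bash
python3 - <<'E'
from h import *
st()
get_image('scene');print([np.round(d['centre'],3) for d in tip_of('scene','jaw')])
crop('scene',220,210,350,300,6,'s7')
E
```

```text
t 18.4 q [-0.381  0.321  2.002  0.323  0.287  1.055] p [ 0.5677 -0.1142  0.1391] zt [ 0.513 -0.109 -0.852] yt [-0.158 -0.987  0.031] F [ 0.6 -1.  -0.8] w 0.0413
[array([ 0.595, -0.049, -0.   ])]
```

View pics/s7.png

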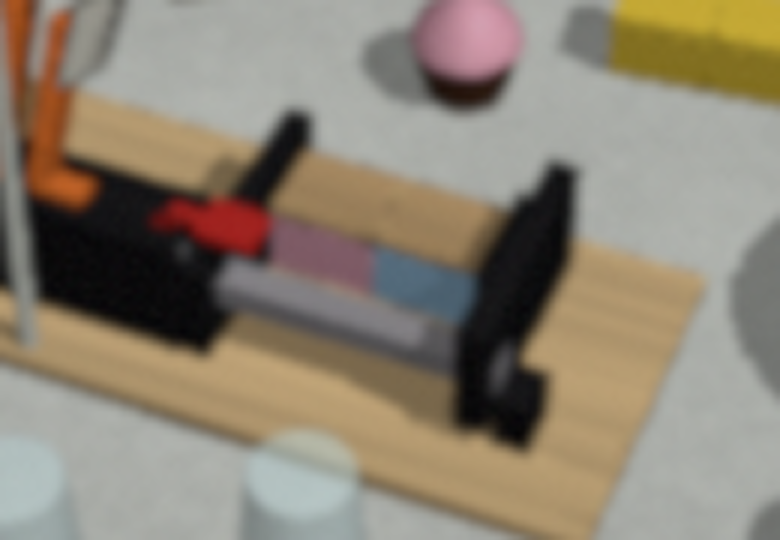

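jog_arm(targets=[[0.87, [0, 0, 0], 0], [0.87, [0, 0, 0], 0], [0.87, [0, 0, 0], 0], [0.87, [0, 0, 0], 0], [0.87, [0, 0, 0], 0], [0.87, [0, 0, -10], 0], [0.87, [0, 0, -25], 0], [0.87, [0, 0, -35], 0], [0.87, [0, 0, -40], 0]])

```text
time_s: 19.45
ee_pos: [0.5081, -0.1005, 0.2315]
orientation: [0.961, -0.072, 0.265, 0.035]
contact_force: [1.0, -0.2, 1.1]
grip_width: 0.0799
```

```bash
python3 - <<'E'
from h import *
get_image('top');get_image('scene')
for n in('top','scene'):print([np.round(d['centre'],3) for d in tip_of(n,'release_top')])
to([.515,.01,.224])
E
```

```text
[array([0.606, 0.004, 0.098]), array([ 0.562, -0.128,  0.143])]
[array([0.604, 0.006, 0.104])]
t 19.65 q [-0.408  0.07   2.004  0.204  0.54   1.165] p [ 0.5094 -0.1008  0.2325] zt [ 0.509 -0.106 -0.854] yt [-0.156 -0.987  0.03 ] F [-0.5  0.  -0.7] w 0.0798
tool mm [ -12.8 -110.6   -1.7] dist 111.3
```

jog_arm(targets=[[0, [-4, -35, 0], 0], [0, [-4, -38, 0], 0], [0, [-4, -35, 0], 0], [0, [0, 0, 0], 0], [0, [0, 0, 0], 0], [0, [0, 0, 0], 0]])

```text
time_s: 20.25
ee_pos: [0.5159, 0.0091, 0.2162]
orientation: [0.961, -0.073, 0.263, 0.036]
contact_force: [-0.2, -0.3, 0.5]
grip_width: 0.0367
```

```bash
python3 - <<'E'
from h import *
to([.612,.008,.125])
E
```

```text
t 20.25 q [-0.094  0.101  2.017 -0.127  0.493  1.724] p [0.5159 0.0091 0.2162] zt [ 0.501 -0.107 -0.859] yt [-0.159 -0.987  0.03 ] F [-0.2 -0.3  0.5] w 0.0367
tool mm [ 35.3 -17.  126.6] dist 132.5
```

jog_arm(targets=[[0, [9, -5, 25], 0], [0, [9, -5, 32], 0], [0, [9, -4, 28], 0], [0, [7, -3, 20], 0]])

```text
time_s: 20.65
ee_pos: [0.6031, 0.0047, 0.1422]
orientation: [0.961, -0.076, 0.265, 0.037]
contact_force: [-0.5, 0.6, 0.1]
grip_width: 0.0047
```

```bash
python3 - <<'E'
from h import *
to([.612,.008,.10])
o,R=st();print('down in tool',(R.T@[0,0,-1]).round(2))
crop('scene',180,170,350,300,4.5,'s8',[o['ee_pos'],[.605,.006,.1]])
E
```

```text
t 20.65 q [-0.082  0.362  1.914 -0.213  0.335  1.829] p [0.6031 0.0047 0.1422] zt [ 0.503 -0.111 -0.857] yt [-0.166 -0.986  0.03 ] F [-0.5  0.6  0.1] w 0.0047
tool mm [-14.6  -6.   40.2] dist 43.2
t 20.65 q [-0.082  0.362  1.914 -0.213  0.335  1.829] p [0.6031 0.0047 0.1422] zt [ 0.503 -0.111 -0.857] yt [-0.166 -0.986  0.03 ] F [-0.5  0.6  0.1] w 0.0047
down in tool [-0.51 -0.03  0.86]
```

View pics/s8.png

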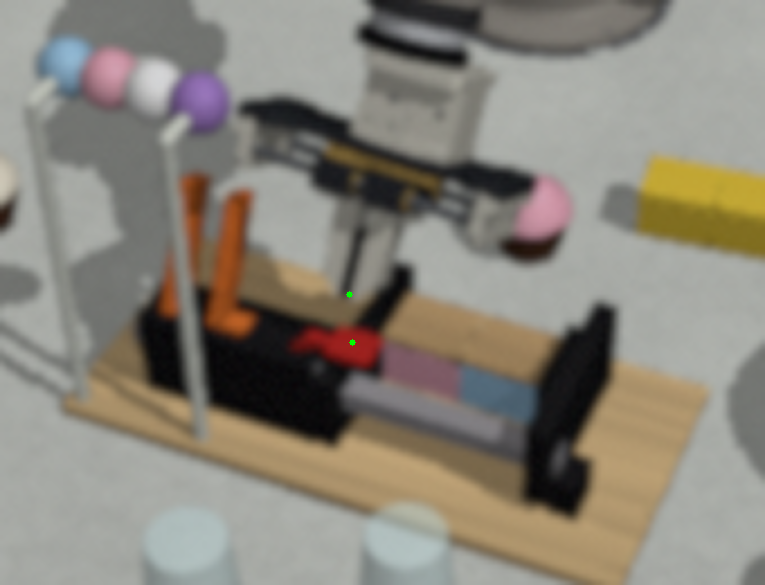

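```bash
python3 - <<'E'
from h import *
to([.612,.016,.115])
E
```

```text
t 20.7 q [-0.083  0.367  1.912 -0.213  0.334  1.83 ] p [0.6042 0.0043 0.1404] zt [ 0.502 -0.111 -0.858] yt [-0.167 -0.986  0.03 ] F [ 1.6 -1.9 -2.1] w 0.0019
tool mm [ -7.9 -13.6  24.4] dist 29.0
```

jog_arm(targets=[[0, [-2, -13, 2], 0], [0, [-3, -1, 10], 0], [0, [-3, 0, 10], 0]])

```text
time_s: 21.0
ee_pos: [0.6113, 0.0126, 0.1152]
orientation: [0.961, -0.079, 0.263, 0.038]
contact_force: [0.8, 0.2, -0.2]
grip_width: 0.0005
```

```bash
python3 - <<'E'
from h import *
to([.612,.016,.10])
E
```

```text
t 21.0 q [-0.061  0.421  1.915 -0.302  0.285  1.942] p [0.6113 0.0126 0.1152] zt [ 0.5   -0.114 -0.858] yt [-0.172 -0.985  0.031] F [ 0.8  0.2 -0.2] w 0.0005
tool mm [-7.6 -4.  13. ] dist 15.6
```

jog_arm(targets=[[0, [-4, -2, 8], 0], [0, [-4, -1, 7], 0]])

```text
time_s: 21.2
ee_pos: [0.6146, 0.0147, 0.1024]
orientation: [0.962, -0.081, 0.257, 0.04]
contact_force: [-0.3, 0.7, 3.4]
grip_width: 0.0003
```

```bash
python3 - <<'E'
from h import *
st()
E
```

```text
t 21.2 q [-0.052  0.45   1.905 -0.338  0.283  1.987] p [0.6146 0.0147 0.1024] zt [ 0.488 -0.118 -0.865] yt [-0.176 -0.984  0.035] F [-0.3  0.7  3.4] w 0.0003
```

jog_arm(targets=[[0, [-6, 0, 8], 0], [0, [-6, 0, 8], 0]])

```text
time_s: 21.4
ee_pos: [0.617, 0.0166, 0.0907]
orientation: [0.964, -0.082, 0.251, 0.042]
contact_force: [-2.1, 1.7, 2.9]
grip_width: 0.0004
```

```bash
python3 - <<'E'
from h import *
st()
crop('scene',180,170,350,300,4.5,'s9')
E
```

```text
t 21.4 q [-0.045  0.476  1.896 -0.371  0.283  2.028] p [0.617  0.0166 0.0907] zt [ 0.476 -0.123 -0.871] yt [-0.179 -0.983  0.04 ] F [-2.1  1.7  2.9] w 0.0004
```

View pics/s9.png

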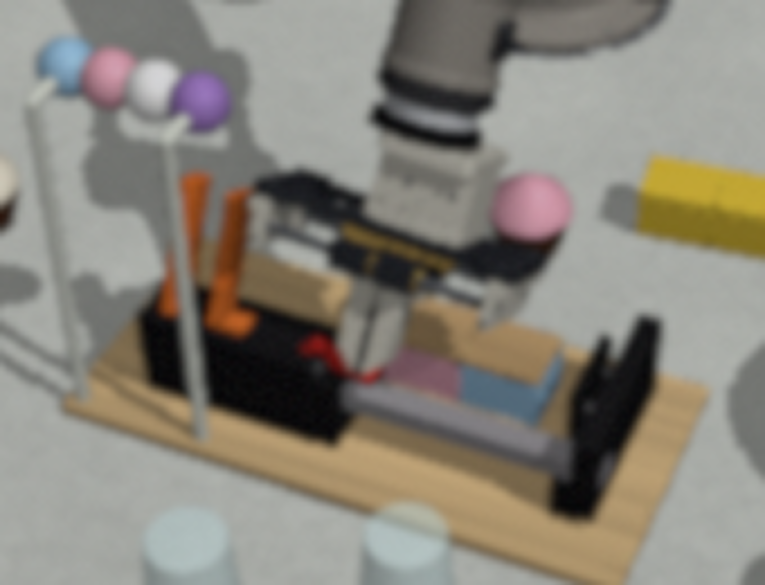

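jog_arm(targets=[[0, [-3, 0, 4], 0], [0, [-1, 0, 1], 0], [0, [0, 0, 0], 0], [0, [0, 0, 0], 0], [0, [0, 0, 0], 0], [0, [0, 0, 0], 0]])

```text
time_s: 22.05
ee_pos: [0.6174, 0.0173, 0.088]
orientation: [0.964, -0.082, 0.249, 0.044]
contact_force: [-1.0, -0.3, 2.8]
grip_width: 0.0007
```

```bash
python3 - <<'E'
from h import *
st()
for n in('top','scene'):get_image(n);print([np.round(d['centre'],3) for d in tip_of(n,'jaw')])
crop('scene',180,170,350,300,4.5,'s10')
E
```

```text
t 22.05 q [-0.041  0.482  1.893 -0.386  0.285  2.044] p [0.6174 0.0173 0.088 ] zt [ 0.473 -0.125 -0.872] yt [-0.18  -0.983  0.044] F [-1.  -0.3  2.8] w 0.0007
[]
[array([0.6, 0. , 0. ])]
```

View pics/s10.png

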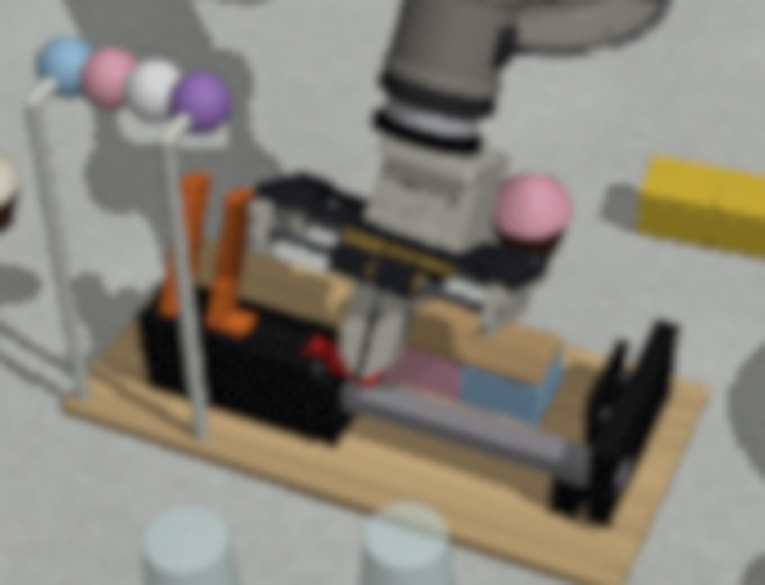

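```bash
cat > fk.py <<'E'
import numpy as np
from scipy.optimize import least_squares
from scipy.spatial.transform import Rotation as Ro
D=[([-1.252,0.343,1.525,-0.0,1.275,-0.146],[0.235,-0.469,0.226]),
([-0.307,0.856,0.036,0.004,2.217,1.408],[0.7074,-0.1426,0.4391]),
([-0.3,0.892,0.036,0.007,2.164,1.416],[0.7317,-0.1443,0.4132]),
([-0.295,0.853,0.036,0.018,2.106,1.427],[0.743,-0.1408,0.4444]),
([-0.277,0.811,0.036,0.04,1.853,1.454],[0.811,-0.1382,0.5005]),
([-0.455,-0.135,1.612,0.127,1.2,1.237],[0.4602,-0.0982,0.432]),
([-0.426,-0.003,1.916,0.157,0.716,1.193],[0.4978,-0.1063,0.2827]),
([-0.388,0.27,2.013,0.269,0.316,1.089],[0.556,-0.1164,0.158]),
([-0.094,0.101,2.017,-0.127,0.493,1.724],[0.5159,0.0091,0.2162]),
([-0.041,0.482,1.893,-0.386,0.285,2.044],[0.6174,0.0173,0.088])]
def fk(q,p):
    a,lat,h,L1,b,L2,c,L3=p
    Y=lambda t:Ro.from_euler('y',t);Z=lambda t:Ro.from_euler('z',t)
    R=Z(q[0]);x=np.array([0,0,h])+R.apply([a,lat,0])
    R=R*Y(q[1]);x=x+R.apply([b,0,L1])
    R=R*Y(q[2]);x=x+R.apply([c,0,L2])
    R=R*Z(q[3])*Y(q[4]);x=x+R.apply([0,0,L3]);R=R*Z(q[5])
    return x,R
s=least_squares(lambda p:np.concatenate([fk(q,p)[0]-x for q,x in D]),[0,.08,.25,.4,0,.4,0,.25])
P=s.x
if __name__=='__main__':
    print(P.round(4),np.abs(s.fun).max())
    for i in(0,4,9):print(fk(D[i][0],P)[1].as_matrix()[:,2].round(3))
E
python3 fk.py
```

```text
[-3.000e-04  7.640e-02  2.230e-01  5.061e-01  3.000e-04  3.797e-01
  4.670e-02  3.179e-01] 0.00046332255382020016
[-0.     0.001 -1.   ]
[ 0.421 -0.08  -0.903]
[ 0.473 -0.125 -0.872]
```

jog_arm(targets=[[0, [0, 0, -20], 0], [0, [0, -8, -35], 0], [0, [0, -8, -45], 0], [0, [0, 0, -45], 0]])

```text
time_s: 22.7
ee_pos: [0.5491, 0.0508, 0.2096]
orientation: [0.966, -0.083, 0.242, 0.044]
contact_force: [1.5, 0.7, 0.2]
grip_width: 0.0005
```

```bash
python3 - <<'E'
from h import *
to([.155,.038,.48])
E
```

```text
t 22.7 q [ 0.036  0.199  1.895 -0.26   0.585  1.961] p [0.5491 0.0508 0.2096] zt [ 0.46  -0.126 -0.879] yt [-0.182 -0.982  0.045] F [1.5 0.7 0.2] w 0.0005
tool mm [-212.4   96.5 -417.3] dist 478.1
```

jog_arm(targets=[[0, [-21, 9, -42], 0], [0, [-21, 9, -42], 0], [0, [-21, 9, -42], 0], [0, [-21, 9, -42], 0], [0, [-21, 9, -42], 0], [0, [-21, 9, -42], 0], [0, [-21, 9, -42], 0], [0, [-21, 9, -42], 0], [0, [-18, 8, -36], 0]])

```text
time_s: 23.6
ee_pos: [0.1871, 0.0443, 0.4599]
orientation: [0.965, -0.083, 0.244, 0.043]
contact_force: [1.7, 0.2, 0.6]
grip_width: 0.0005
```

```bash
python3 - <<'E'
from h import *
to([.155,.038,.48])
E
```

```text
t 23.6 q [ 0.156 -0.664  1.801 -0.195  1.541  1.859] p [0.1871 0.0443 0.4599] zt [ 0.464 -0.123 -0.877] yt [-0.182 -0.982  0.042] F [1.7 0.2 0.6] w 0.0005
tool mm [-17.3  12.9 -31.8] dist 38.4
```

```bash
python3 - <<'E'
from h import *
to([.18,.030,.475])
o,R=st();print(R.T@[-.88*.966,.88*.259,-.45])
E
```

```text
t 23.6 q [ 0.156 -0.664  1.801 -0.195  1.541  1.859] p [0.1871 0.0443 0.4599] zt [ 0.464 -0.123 -0.877] yt [-0.182 -0.982  0.042] F [1.7 0.2 0.6] w 0.0005
tool mm [  3.1  16.  -14.8] dist 22.0
t 23.6 q [ 0.156 -0.664  1.801 -0.195  1.541  1.859] p [0.1871 0.0443 0.4599] zt [ 0.464 -0.123 -0.877] yt [-0.182 -0.982  0.042] F [1.7 0.2 0.6] w 0.0005
[-0.98414742 -0.08826403 -0.02732849]
```

jog_arm(targets=[[0, [3, 16, -14], 0], [0, [-40, 0, 0], 0], [0, [-45, 0, 0], 0]])

```text
time_s: 23.9
ee_pos: [0.1489, 0.041, 0.4466]
orientation: [0.967, -0.105, 0.229, 0.045]
contact_force: [-0.3, 0.4, -0.9]
grip_width: 0.0005
```

```bash
python3 - <<'E'
from h import *
st()
E
```

```text
t 23.9 q [ 0.311 -0.702  1.83  -0.264  1.616  2.033] p [0.1489 0.041  0.4466] zt [ 0.434 -0.134 -0.891] yt [-0.223 -0.974  0.038] F [-0.3  0.4 -0.9] w 0.0005
```

jog_arm(targets=[[0, [-45, 0, 5], 0], [0, [-45, 0, 5], 0], [0, [-45, 0, 5], 0]])

```text
time_s: 24.2
ee_pos: [0.105, 0.0589, 0.4171]
orientation: [0.973, -0.098, 0.207, 0.038]
contact_force: [0.3, -0.2, -0.2]
grip_width: 0.0003
```

```bash
python3 - <<'E'
from h import *
st()
E
```

```text
t 24.2 q [ 0.881 -0.665  1.887 -0.392  1.729  2.554] p [0.105  0.0589 0.4171] zt [ 0.395 -0.114 -0.912] yt [-0.207 -0.978  0.032] F [ 0.3 -0.2 -0.2] w 0.0003
```

```bash
python3 - <<'E'
from h import *
for n in('scene','top'):
    im=get_image(n)[:,:,::-1].copy()
    for z,c in((0,(0,255,0)),(.35,(0,255,255)),(.5,(255,0,255))):
        for k in(100,115,130,140):
          for rr in(.5,.8):
            a=np.radians(k);p=proj(n,[rr*np.cos(a),rr*np.sin(a),z])[0];cv2.circle(im,tuple(int(v) for v in p),3,c,-1)
    cv2.imwrite(f'pics/v{n}.png',im)
st()
E
```

```text
t 24.3 q [ 0.891 -0.665  1.888 -0.39   1.728  2.548] p [0.1041 0.0605 0.4167] zt [ 0.395 -0.109 -0.912] yt [-0.191 -0.981  0.034] F [ 0.4  0.3 -0.2] w 0.0003
```

View pics/vscene.png

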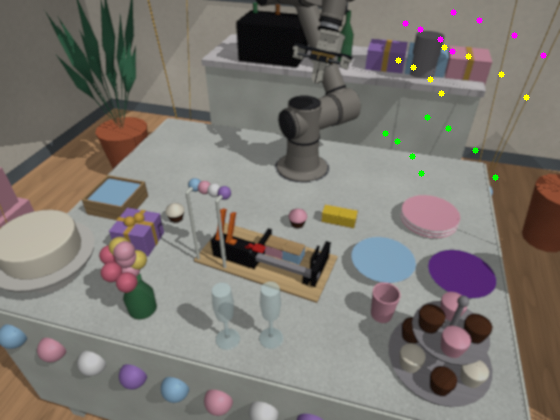

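View pics/vtop.png

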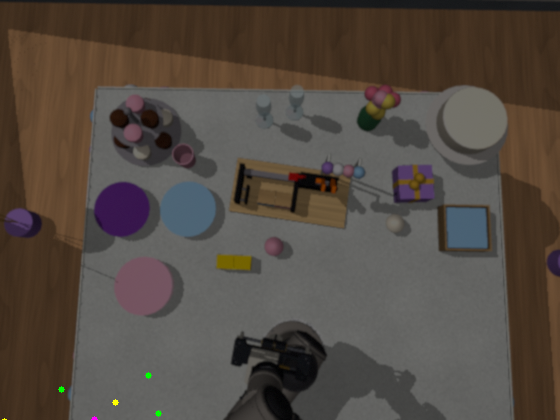

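```bash
cat >> h.py <<'E'
def plan(wps,turns):
    o,R=st();p=np.array(o['ee_pos'])
    for w,t in zip(wps,turns):
        d=R.T@(np.array(w)-p)*1000;print(d.round().astype(int).tolist(),t)
        p=np.array(w);R=R@Ro.from_euler('z',np.radians(t)).as_matrix()
def wrist():
    o=r.get_obs();R=Ro.from_quat(o['orientation']).as_matrix();w=o['ee_pos']-.318*R[:,2];print('wrist',w.round(3),'ring',np.hypot(*w[:2]).round(3),'az',np.degrees(np.arctan2(w[1],w[0])).round(1),
     'ex,ey tilt',(R[:2,2]@[.99,-.139]).round(3),(R[:2,2]@[.139,.99]).round(3))
E
python3 - <<'E'
from h import *
wrist()
plan([[.14,.055,.44],[.175,.05,.46],[.208,.03,.48],[.21,-.01,.48],[.21,-.047,.48]],[0,-8,-8,-8,-8])
E
```

```text
wrist [-0.021  0.095  0.707] ring 0.097 az 102.7 ex,ey tilt 0.406 -0.053
t 24.3 q [ 0.891 -0.665  1.888 -0.39   1.728  2.548] p [0.1041 0.0605 0.4167] zt [ 0.395 -0.109 -0.912] yt [-0.191 -0.981  0.034] F [ 0.4  0.3 -0.2] w 0.0003
[43, -1, -7] 0
[40, -1, -4] -8
[39, 20, -3] -8
[-3, 40, 5] -8
[-9, 36, 4] -8
```

jog_arm(targets=[[0, [43, -1, -7], 0], [0, [40, -1, -4], -8], [0, [39, 20, -3], -8], [0, [-3, 40, 5], -8], [0, [-9, 36, 4], -8], [0, [0, 0, 0], -8]])

```text
time_s: 24.9
ee_pos: [0.135, 0.0372, 0.4342]
orientation: [0.98, 0.064, 0.172, 0.072]
contact_force: [0.5, -0.7, 1.0]
grip_width: 0.0004
```

```bash
python3 - <<'E'
from h import *
st();wrist()
E
```

```text
t 24.9 q [-0.05  -0.733  1.832 -0.103  1.679  1.36 ] p [0.135  0.0372 0.4342] zt [ 0.347 -0.12  -0.93 ] yt [ 0.101 -0.981  0.164] F [ 0.5 -0.7  1. ] w 0.0004
wrist [0.025 0.075 0.73 ] ring 0.079 az 71.9 ex,ey tilt 0.36 -0.07
```

```bash
python3 - <<'E'
from h import *
o,R=st()
print((R.T@[-.89,.0,-.45]*50).round(),(R.T@[-.8,-.4,-.45]*50).round())
E
```

```text
t 24.9 q [-0.05  -0.733  1.832 -0.103  1.679  1.36 ] p [0.135  0.0372 0.4342] zt [ 0.347 -0.12  -0.93 ] yt [ 0.101 -0.981  0.164] F [ 0.5 -0.7  1. ] w 0.0004
[-49.  -8.   5.] [-48.  12.   9.]
```

jog_arm(targets=[[0, [-49, -4, 5], 0], [0, [-49, -4, 5], 0]])

```text
time_s: 25.1
ee_pos: [0.0982, 0.0419, 0.4172]
orientation: [0.983, 0.059, 0.161, 0.069]
contact_force: [-0.8, 0.7, -0.5]
grip_width: 0.0007
```

```bash
python3 - <<'E'
from h import *
o,R=st();wrist()
print((R.T@[-.89,.0,-.45]*50).round(),(R.T@[-.8,-.4,-.45]*50).round())
E
```

```text
t 25.1 q [ 0.321 -0.745  1.873 -0.217  1.728  1.707] p [0.0982 0.0419 0.4172] zt [ 0.325 -0.116 -0.939] yt [ 0.094 -0.984  0.154] F [-0.8  0.7 -0.5] w 0.0007
wrist [-0.005  0.079  0.716] ring 0.079 az 93.8 ex,ey tilt 0.338 -0.07
[-49.  -8.   7.] [-47.  12.  10.]
```

```bash
python3 - <<'E'
from h import *
plan([[.132,.042,.43],[.165,.04,.44],[.19,.01,.45],[.20,-.02,.45],[.195,-.057,.45],[.195,-.057,.45]],[0,0,0,0,0,0])
E
```

```text
t 25.1 q [ 0.321 -0.745  1.873 -0.217  1.728  1.707] p [0.0982 0.0419 0.4172] zt [ 0.325 -0.116 -0.939] yt [ 0.094 -0.984  0.154] F [-0.8  0.7 -0.5] w 0.0007
[36, 5, -1] 0
[34, 7, 2] 0
[22, 33, 2] 0
[5, 30, 7] 0
[-10, 36, 3] 0
[0, 0, 0] 0
```

jog_arm(targets=[[0, [38, 5, -1], 0], [0, [36, 7, 2], 0], [0, [25, 33, 2], 0], [0, [12, 35, 7], 0], [0, [0, 40, 3], 0], [0, [0, 20, 0], 0]])

```text
time_s: 25.7
ee_pos: [0.1751, 0.0129, 0.4431]
orientation: [0.982, 0.098, 0.152, 0.056]
contact_force: [-0.7, 0.3, -0.2]
grip_width: 0.0005
```

```bash
python3 - <<'E'
from h import *
o,R=st();wrist()
print((R.T@[-1,.0,0]*50).round())
E
```

```text
t 25.7 q [-0.637 -0.686  1.788  0.122  1.736  0.773] p [0.1751 0.0129 0.4431] zt [ 0.309 -0.079 -0.948] yt [ 0.176 -0.974  0.139] F [-0.7  0.3 -0.2] w 0.0005
wrist [0.077 0.038 0.744] ring 0.086 az 26.4 ex,ey tilt 0.317 -0.036
[-47.  -9. -15.]
```

jog_arm(targets=[[0, [8, 35, 0], 0], [0, [-10, 35, 0], 0], [0, [-47, 0, -12], 0]])

```text
time_s: 26.0
ee_pos: [0.1743, -0.0261, 0.4464]
orientation: [0.984, 0.094, 0.141, 0.054]
contact_force: [-0.2, -0.5, -0.2]
grip_width: 0.0002
```

```bash
python3 - <<'E'
from h import *
o,R=st();wrist()
print((R.T@[-1,.0,0]*50).round(),(R.T@[0,-1,0]*50).round())
E
```

```text
t 26.0 q [-1.178 -0.694  1.773  0.248  1.864  0.298] p [ 0.1743 -0.0261  0.4464] zt [ 0.287 -0.079 -0.955] yt [ 0.17  -0.977  0.132] F [-0.2 -0.5 -0.2] w 0.0002
wrist [ 0.083 -0.001  0.75 ] ring 0.083 az -0.7 ex,ey tilt 0.295 -0.038
[-47.  -8. -14.] [-10.  49.   4.]
```

jog_arm(targets=[[0, [-48, -8, -10], 0], [0, [-48, -8, -10], 0]])

```text
time_s: 26.2
ee_pos: [0.1599, -0.0408, 0.4435]
orientation: [0.986, 0.092, 0.127, 0.05]
contact_force: [0.2, -0.5, 0.1]
grip_width: 0.0001
```

```bash
python3 - <<'E'
from h import *
o,R=st();wrist()
print((R.T@[-1,.0,0]*50).round(),(R.T@[0,-1,0]*50).round())
E
```

```text
t 26.2 q [-1.538 -0.72   1.777  0.285  1.983 -0.025] p [ 0.1599 -0.0408  0.4435] zt [ 0.261 -0.075 -0.963] yt [ 0.17  -0.978  0.122] F [ 0.2 -0.5  0.1] w 0.0001
wrist [ 0.077 -0.017  0.75 ] ring 0.079 az -12.4 ex,ey tilt 0.268 -0.038
[-48.  -8. -13.] [-10.  49.   4.]
```

jog_arm(targets=[[0, [-46, -20, -8], 0], [0, [-46, -20, -8], 0]])

```text
time_s: 26.4
ee_pos: [0.1435, -0.0558, 0.4391]
orientation: [0.988, 0.092, 0.115, 0.044]
contact_force: [0.1, -0.8, 0.1]
grip_width: 0.0007
```

```bash
python3 - <<'E'
from h import *
o,R=st();wrist()
print((R.T@[-1,.0,0]*50).round(),(R.T@[0,-1,0]*50).round())
E
```

```text
t 26.4 q [-1.897 -0.739  1.783  0.284  2.092 -0.37 ] p [ 0.1435 -0.0558  0.4391] zt [ 0.234 -0.066 -0.97 ] yt [ 0.172 -0.979  0.109] F [ 0.1 -0.8  0.1] w 0.0007
wrist [ 0.069 -0.035  0.748] ring 0.077 az -26.7 ex,ey tilt 0.241 -0.033
[-48.  -9. -12.] [-10.  49.   3.]
```

jog_arm(targets=[[0, [-48, -12, -8], 0], [0, [-48, -12, -8], 0], [0, [-48, -12, -6], 0]])

```text
time_s: 26.7
ee_pos: [0.0955, -0.087, 0.4329]
orientation: [0.991, 0.092, 0.093, 0.034]
contact_force: [0.2, -1.4, 0.6]
grip_width: 0.0003
```

```bash
python3 - <<'E'
from h import *
o,R=st();wrist()
print((R.T@[-1,.0,0]*50).round(),(R.T@[0,-1,0]*50).round())
E
```

```text
t 26.7 q [-2.437 -0.724  1.791  0.2    2.18  -0.947] p [ 0.0955 -0.087   0.4329] zt [ 0.191 -0.051 -0.98 ] yt [ 0.177 -0.981  0.085] F [ 0.2 -1.4  0.6] w 0.0003
wrist [ 0.035 -0.071  0.745] ring 0.079 az -63.9 ex,ey tilt 0.196 -0.024
[-48.  -9. -10.] [-9. 49.  3.]
```

jog_arm(targets=[[0, [-37, -32, -8], 0], [0, [-37, -32, -8], 0], [0, [-37, -32, -8], 0]])

```text
time_s: 27.0
ee_pos: [0.0229, -0.1012, 0.4325]
orientation: [0.992, 0.107, 0.068, -0.002]
contact_force: [0.7, -0.9, 0.0]
grip_width: 0.0005
```

```bash
python3 - <<'E'
from h import *
o,R=st();wrist()
print((R.T@[-1,.0,0]*50).round(),(R.T@[0,-1,0]*50).round())
E
```

```text
t 27.0 q [-2.531 -0.608  1.767  0.072  2.102 -1.143] p [ 0.0229 -0.1012  0.4325] zt [ 0.134  0.018 -0.991] yt [ 0.213 -0.977  0.011] F [ 0.7 -0.9  0. ] w 0.0005
wrist [-0.02  -0.107  0.748] ring 0.109 az -100.4 ex,ey tilt 0.13 0.037
[-48. -11.  -7.] [-11.  49.  -1.]
```

jog_arm(targets=[[0, [-47, -14, -6], 0], [0, [-47, -14, -5], 0], [0, [-47, -14, -4], 0]])

```text
time_s: 27.3
ee_pos: [-0.0861, -0.1533, 0.4312]
orientation: [0.992, 0.117, 0.048, -0.026]
contact_force: [0.3, -1.1, 0.1]
grip_width: 0.0004
```

```bash
python3 - <<'E'
from h import *
o,R=st();wrist()
print((R.T@[-1,.0,0]*50).round(),(R.T@[0,-1,0]*50).round())
E
```

```text
t 27.3 q [-2.531 -0.375  1.684 -0.     1.942 -1.196] p [-0.0861 -0.1533  0.4312] zt [ 0.089  0.063 -0.994] yt [ 0.235 -0.971 -0.04 ] F [ 0.3 -1.1  0.1] w 0.0004
wrist [-0.114 -0.173  0.747] ring 0.208 az -123.4 ex,ey tilt 0.079 0.074
[-48. -12.  -4.] [-11.  49.  -3.]
```

jog_arm(targets=[[0, [-18, -47, 0], 0], [0, [-18, -47, 0], 0]])

```text
time_s: 27.5
ee_pos: [-0.1022, -0.1385, 0.4322]
orientation: [0.99, 0.124, 0.033, -0.056]
contact_force: [0.5, -0.2, 0.4]
grip_width: 0.0003
```

```bash
python3 - <<'E'
from h import *
o,R=st();wrist()
print((R.T@[-1,.0,0]*50).round(),(R.T@[0,-1,0]*50).round())
E
```

```text
t 27.5 q [-2.531 -0.365  1.678 -0.073  1.938 -1.232] p [-0.1022 -0.1385  0.4322] zt [ 0.051  0.118 -0.992] yt [ 0.249 -0.963 -0.102] F [ 0.5 -0.2  0.4] w 0.0003
wrist [-0.119 -0.176  0.748] ring 0.212 az -123.9 ex,ey tilt 0.034 0.124
[-48. -12.  -3.] [-12.  48.  -6.]
```

jog_arm(targets=[[0, [-18, -47, 0], 0]])

```text
time_s: 27.6
ee_pos: [-0.1096, -0.1306, 0.4355]
orientation: [0.989, 0.128, 0.025, -0.07]
contact_force: [0.5, 0.1, -0.5]
grip_width: -0.0
```

```bash
python3 - <<'E'
from h import *
wrist()
W=[[-.09,-.175,.43],[-.075,-.215,.43],[-.035,-.245,.42],[.01,-.26,.42],[.055,-.265,.42],[.1,-.265,.42],[.145,-.26,.42],[.19,-.24,.42],[.23,-.21,.42],[.27,-.18,.42],[.31,-.15,.42]]
plan(W,[0]+[-8]*8+[-3,0])
E
```

```text
wrist [-0.12  -0.177  0.75 ] ring 0.213 az -124.0 ex,ey tilt 0.011 0.148
t 27.6 q [-2.531 -0.362  1.67  -0.109  1.942 -1.251] p [-0.1096 -0.1306  0.4355] zt [ 0.031  0.145 -0.989] yt [ 0.256 -0.958 -0.133] F [ 0.5  0.1 -0.5] w -0.0
[8, 48, 0] 0
[5, 42, -5] -8
[25, 44, 7] -8
[31, 36, -1] -8
[32, 32, 1] -8
[31, 33, 1] -8
[30, 34, 2] -8
[38, 31, 4] -8
[41, 28, 6] -8
[37, 33, 6] -3
[35, 35, 6] 0
```

jog_arm(targets=[[1, [8, 48, 0], 0], [1, [5, 42, -5], -8], [1, [25, 44, 7], -8], [1, [31, 36, -1], -8], [1, [32, 32, 1], -8], [1, [31, 33, 1], -8], [1, [30, 34, 2], -8], [1, [38, 31, 4], -8], [1, [41, 28, 6], -8], [1, [37, 33, 6], -3], [1, [35, 35, 6], 0]])

```text
time_s: 28.7
ee_pos: [0.2973, -0.1667, 0.4178]
orientation: [0.758, 0.648, 0.059, -0.032]
contact_force: [0.7, -0.2, 0.4]
grip_width: 0.0842
```

```bash
python3 - <<'E'
from h import *
wrist();st()
for n in('top','scene'):
    get_image(n);print([(round(float(d['score']),2),np.round(d['centre'],3).tolist()) for t in('riser_seam','cake_stand','jaw') for d in tip_of(n,t)])
E
```

```text
wrist [ 0.282 -0.207  0.733] ring 0.35 az -36.2 ex,ey tilt 0.029 0.131
t 28.7 q [-0.852 -0.081  1.515  0.121  1.77  -0.675] p [ 0.2973 -0.1667  0.4178] zt [ 0.047  0.125 -0.991] yt [ 0.987 -0.157  0.027] F [ 0.7 -0.2  0.4] w 0.0842
[(0.93, [0.305, 0.211, 0.043]), (0.87, [0.535, 0.07, 0.061]), (0.76, [0.488, 0.376, 0.001]), (0.58, [0.603, 0.001, -0.001]), (0.25, [0.45, -0.356, 0.002])]
[(0.93, [0.305, 0.212, 0.048]), (0.72, [0.533, 0.068, 0.052]), (0.26, [0.601, 0.005, 0.002]), (0.21, [0.594, -0.423, 0.0]), (0.8, [0.49, 0.38, -0.004]), (0.79, [0.488, 0.611, -0.001]), (0.6, [0.6, 0.002, 0.0])]
```

```bash
python3 - <<'E'
from h import *
to([.5355,.0765,.30])
to([.5355,.0765,.12])
E
```

```text
t 29.1 q [-0.855 -0.082  1.516  0.12   1.772 -0.676] p [ 0.2957 -0.167   0.4177] zt [ 0.045  0.127 -0.991] yt [ 0.987 -0.16   0.024] F [ 0.5 -0.2 -0.3] w 0.0916
tool mm [260.1 194.9 158.2] dist 361.5
t 29.1 q [-0.855 -0.082  1.516  0.12   1.772 -0.676] p [ 0.2957 -0.167   0.4177] zt [ 0.045  0.127 -0.991] yt [ 0.987 -0.16   0.024] F [ 0.5 -0.2 -0.3] w 0.0916
tool mm [236.3 190.5 336.6] dist 453.2
```

jog_arm(targets=[[0.75, [38, 28, 6], 0], [0.75, [38, 28, 6], 0], [0.75, [38, 28, 6], 0], [0.75, [38, 28, 6], 0], [0.75, [38, 28, 10], 0], [0.75, [36, 28, 20], 0], [0.75, [30, 24, 30], 0]])

```text
time_s: 29.8
ee_pos: [0.539, 0.0462, 0.3759]
orientation: [0.773, 0.631, 0.062, -0.026]
contact_force: [0.1, -1.1, 0.5]
grip_width: 0.0687
```

```bash
python3 - <<'E'
from h import *
wrist()
to([.5355,.0765,.12])
E
```

```text
wrist [0.519 0.009 0.691] ring 0.519 az 0.9 ex,ey tilt 0.045 0.126
t 29.8 q [-0.131  0.263  1.24   0.126  1.592  0.076] p [0.539  0.0462 0.3759] zt [ 0.063  0.118 -0.991] yt [ 0.979 -0.202  0.038] F [ 0.1 -1.1  0.5] w 0.0687
tool mm [ -4.  -19.2 257. ] dist 257.7
```

jog_arm(targets=[[0.75, [-2, -8, 35], -3], [0.75, [0, -6, 45], -1], [0.75, [0, -5, 45], 0], [0.75, [0, 0, 45], 0], [0.75, [0, 0, 40], 0]])

```text
time_s: 30.3
ee_pos: [0.5392, 0.0638, 0.1601]
orientation: [0.753, 0.655, 0.065, -0.02]
contact_force: [1.0, 0.0, -0.9]
grip_width: 0.0688
```

```bash
python3 - <<'E'
from h import *
wrist()
for n in('top','scene'):
    get_image(n);print([(round(float(d['score']),2),np.round(d['centre'],3).tolist()) for t in('riser_seam',) for d in tip_of(n,t)])
to([.5355,.0765,.12])
crop('scene',220,190,350,300,6,'s12')
E
```

```text
wrist [0.516 0.027 0.475] ring 0.517 az 3.0 ex,ey tilt 0.055 0.125
[(0.89, [0.304, 0.212, 0.044]), (0.6, [0.532, 0.072, 0.06])]
[(0.73, [0.307, 0.207, 0.047]), (0.69, [0.533, 0.069, 0.054])]
t 30.5 q [-0.095  0.394  1.644  0.143  1.047 -0.025] p [0.54   0.0645 0.1628] zt [ 0.072  0.117 -0.991] yt [ 0.988 -0.141  0.055] F [0.  0.1 0.8] w 0.069
tool mm [ 5.8 -8.5 43.5] dist 44.7
```

View pics/s12.png

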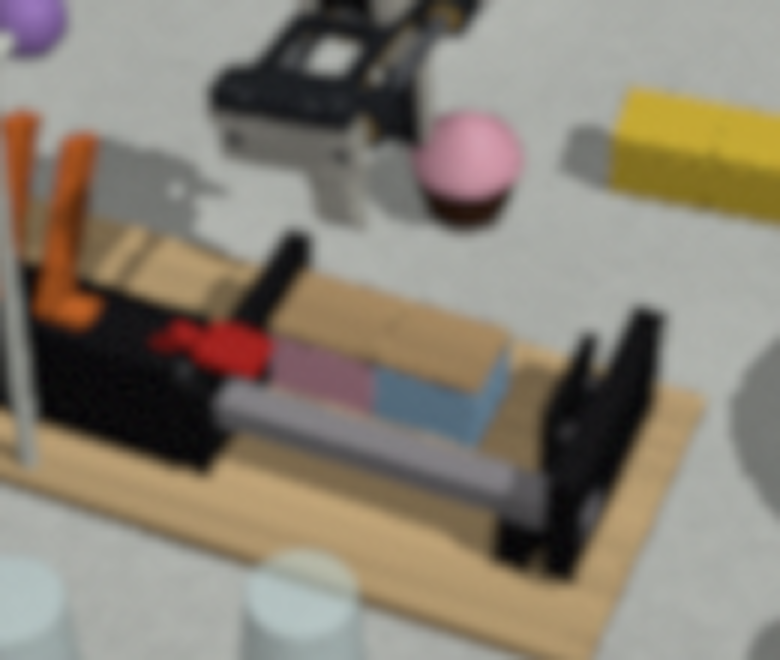

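```bash
python3 - <<'E'
from h import *
plan([[.5355,.076,.14],[.5345,.0765,.11],[.5345,.0765,.08],[.5345,.0765,.055],[.5345,.0765,.034]],[0]*5)
E
```

```text
t 30.55 q [-0.095  0.392  1.643  0.143  1.047 -0.024] p [0.5408 0.0647 0.164 ] zt [ 0.075  0.117 -0.99 ] yt [ 0.988 -0.141  0.058] F [ 0.5 -0.  -0.2] w 0.0686
[7, -8, 25] 0
[-3, -3, 30] 0
[-4, -2, 30] 0
[-3, -1, 25] 0
[-3, -1, 21] 0
```

jog_arm(targets=[[0.75, [7, -8, 22], 0], [0.75, [-3, -3, 30], 0], [0.75, [-4, -2, 28], 0]])

```text
time_s: 30.85
ee_pos: [0.5439, 0.0731, 0.0954]
orientation: [0.753, 0.654, 0.076, -0.01]
contact_force: [0.4, -0.6, 0.6]
grip_width: 0.0689
```

```bash
python3 - <<'E'
from h import *
wrist()
plan([[.5345,.0765,.055],[.5345,.0765,.034]],[0]*2)
E
```

```text
wrist [0.512 0.037 0.41 ] ring 0.513 az 4.1 ex,ey tilt 0.085 0.128
t 30.85 q [-0.078  0.473  1.738  0.164  0.845 -0.042] p [0.5439 0.0731 0.0954] zt [ 0.102  0.115 -0.988] yt [ 0.986 -0.144  0.085] F [ 0.4 -0.6  0.6] w 0.0689
[-3, -13, 39] 0
[-3, -2, 21] 0
```

jog_arm(targets=[[0.75, [-2, -10, 18], 0], [0.75, [-2, -5, 20], 0], [0.75, [-3, -2, 15], 0]])

```text
time_s: 31.15
ee_pos: [0.5381, 0.0724, 0.0465]
orientation: [0.753, 0.653, 0.082, -0.004]
contact_force: [-0.0, -0.8, -0.7]
grip_width: 0.0691
```

```bash
python3 - <<'E'
from h import *
wrist()
plan([[.5345,.0765,.034]],[0]*2)
crop('scene',220,190,350,300,6,'s13')
E
```

```text
wrist [0.501 0.036 0.36 ] ring 0.502 az 4.1 ex,ey tilt 0.1 0.129
t 31.15 q [-0.08   0.533  1.811  0.192  0.697 -0.081] p [0.5381 0.0724 0.0465] zt [ 0.117  0.114 -0.987] yt [ 0.984 -0.146  0.1  ] F [-0.  -0.8 -0.7] w 0.0691
[2, -5, 12] 0
```

View pics/s13.png

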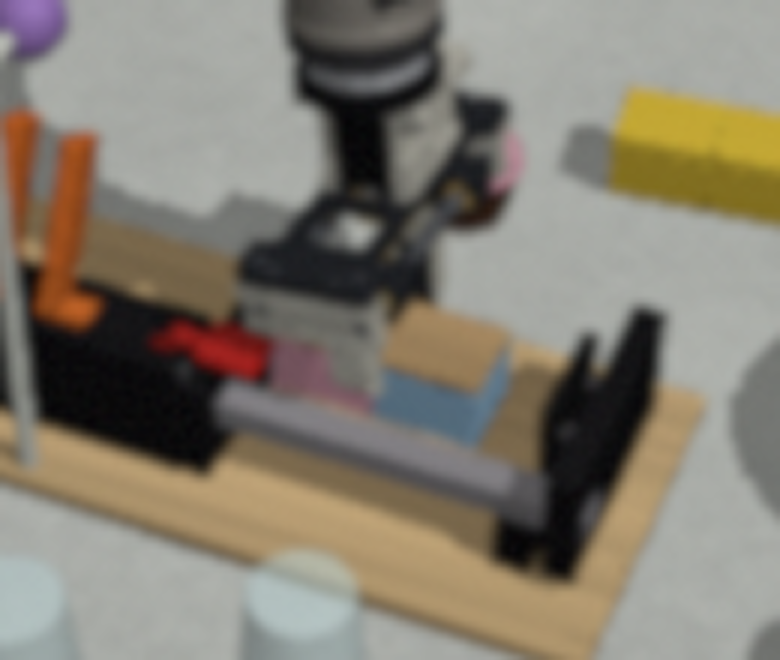

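jog_arm(targets=[[0.75, [5, -4, 5], 0], [0.75, [3, -2, 5], 0]])

```text
time_s: 31.4
ee_pos: [0.5371, 0.0812, 0.0391]
orientation: [0.753, 0.653, 0.084, -0.003]
contact_force: [-0.2, -0.1, -0.2]
grip_width: 0.0686
```

```bash
python3 - <<'E'
from h import *
wrist()
plan([[.5345,.0765,.034]],[0]*2)
E
```

```text
wrist [0.498 0.045 0.353] ring 0.5 az 5.2 ex,ey tilt 0.106 0.129
t 31.4 q [-0.063  0.543  1.823  0.196  0.669 -0.067] p [0.5371 0.0812 0.0391] zt [ 0.123  0.113 -0.986] yt [ 0.983 -0.148  0.105] F [-0.2 -0.1 -0.2] w 0.0686
[-6, -2, 4] 0
```

jog_arm(targets=[[0.75, [-5, -2, 3], 0], [0, [0, 0, 0], 0], [0, [0, 0, 0], 0], [0, [0, 0, 0], 0], [0, [0, 0, 0], 0], [0, [0, 0, 0], 0]])

```text
time_s: 32.0
ee_pos: [0.536, 0.0773, 0.0377]
orientation: [0.753, 0.653, 0.085, -0.002]
contact_force: [-1.1, 0.1, -2.0]
grip_width: 0.0509
```

```bash
python3 - <<'E'
from h import *
wrist()
st()
crop('scene',220,190,350,300,6,'s14')
crop('top',220,145,380,235,5,'t14')
E
```

```text
wrist [0.496 0.041 0.351] ring 0.498 az 4.8 ex,ey tilt 0.109 0.13
t 32.0 q [-0.071  0.542  1.831  0.201  0.659 -0.082] p [0.536  0.0773 0.0377] zt [ 0.126  0.114 -0.985] yt [ 0.983 -0.148  0.109] F [-1.1  0.1 -2. ] w 0.0509
```

View pics/s14.png

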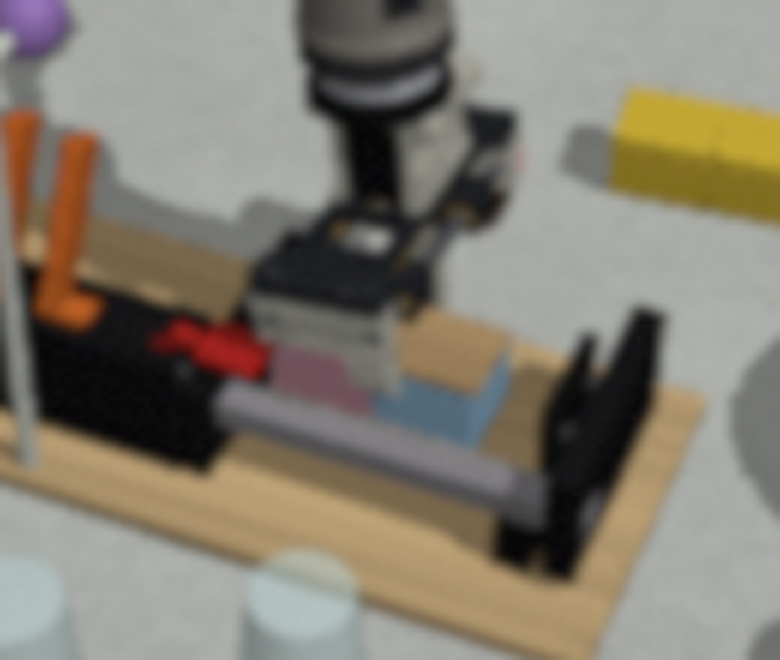

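jog_arm(targets=[[0, [0, 0, 0], 0], [0, [2, 2, -12], 0], [0, [3, 2, -20], 0], [0, [5, 4, -35], 0], [0, [6, 5, -45], 0], [0, [6, 5, -45], 0]])

```text
time_s: 32.7
ee_pos: [0.5309, 0.0782, 0.1922]
orientation: [0.754, 0.653, 0.076, -0.009]
contact_force: [1.9, 0.3, -4.2]
grip_width: 0.0513
```

```bash
python3 - <<'E'
from h import *
wrist()
st()
crop('scene',180,140,360,300,4.4,'s15')
for n in('top','scene'):
    get_image(n);print([(round(float(d['score']),2),np.round(d['centre'],3).tolist()) for t in('riser_seam','cake_stand') for d in tip_of(n,t)])
E
```

```text
wrist [0.498 0.042 0.506] ring 0.5 az 4.8 ex,ey tilt 0.086 0.127
t 32.7 q [-0.069  0.332  1.652  0.138  1.066  0.013] p [0.5309 0.0782 0.1922] zt [ 0.103  0.114 -0.988] yt [ 0.985 -0.148  0.086] F [ 1.9  0.3 -4.2] w 0.0513
[(0.63, [0.308, 0.213, 0.045]), (0.8, [0.491, 0.379, 0.002])]
[(0.91, [0.305, 0.207, 0.046]), (0.86, [0.53, 0.07, 0.207]), (0.5, [0.674, 0.397, 0.0]), (0.16, [0.564, -0.089, 0.145]), (0.89, [0.489, 0.614, -0.0]), (0.56, [0.491, 0.383, 0.002])]
```

View pics/s15.png

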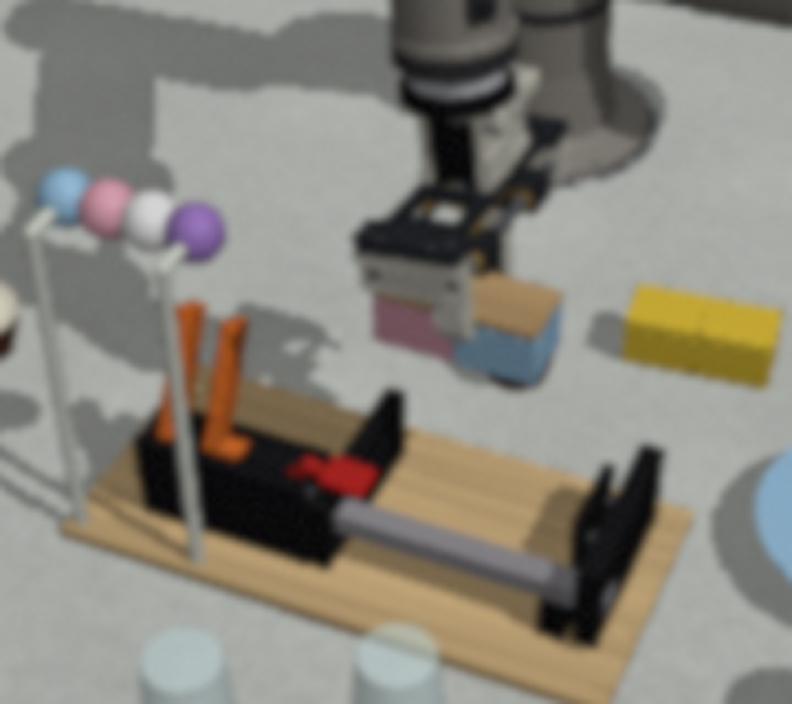

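```bash
python3 - <<'E'
from h import *
to([.4935,.387,.18])
E
```

```text
t 33.05 q [-0.069  0.335  1.655  0.139  1.061  0.012] p [0.5306 0.0783 0.1894] zt [ 0.101  0.114 -0.988] yt [ 0.985 -0.148  0.084] F [-0.1 -0.3 -4.8] w 0.0513
tool mm [297.  -82.9  40.7] dist 311.1
```

jog_arm(targets=[[0, [25, -7, 2], 0], [0, [38, -10, 4], 0], [0, [38, -10, 5], 0], [0, [38, -10, 5], 0], [0, [38, -10, 5], 0], [0, [38, -10, 5], 0], [0, [38, -10, 5], 0], [0, [25, -8, 5], 0]])

```text
time_s: 33.85
ee_pos: [0.4923, 0.3711, 0.1646]
orientation: [0.758, 0.65, 0.062, -0.015]
contact_force: [0.7, -1.0, -4.2]
grip_width: 0.0509
```

```bash
python3 - <<'E'
from h import *
wrist()
to([.4935,.387,.18])
for n in('top','scene'):
    get_image(n);print([(round(float(d['score']),2),np.round(d['centre'],3).tolist()) for t in('riser_seam','cake_stand','riser') for d in tip_of(n,t)])
E
```

```text
wrist [0.469 0.338 0.48 ] ring 0.578 az 35.8 ex,ey tilt 0.059 0.114
t 33.85 q [0.492 0.494 1.471 0.065 1.062 0.617] p [0.4923 0.3711 0.1646] zt [ 0.075  0.104 -0.992] yt [ 0.986 -0.156  0.058] F [ 0.7 -1.  -4.2] w 0.0509
tool mm [ 17.6  -0.4 -13.5] dist 22.2
[(0.62, [0.308, 0.213, 0.043]), (0.53, [0.492, 0.363, 0.185]), (0.93, [0.488, 0.613, -0.002]), (0.56, [0.308, 0.207, 0.004]), (0.4, [0.489, 0.36, 0.144])]
[(0.69, [0.492, 0.362, 0.181]), (0.94, [0.494, 0.381, -0.003]), (0.83, [0.489, 0.611, 0.0]), (0.24, [0.605, -0.001, -0.004]), (0.81, [0.306, 0.21, -0.001]), (0.55, [0.487, 0.361, 0.143])]
```

```bash
python3 - <<'E'
from h import *
plan([[.493,.3885,.145],[.492,.3885,.115],[.492,.3885,.09],[.492,.3885,.078]],[0]*4)
E
```

```text
t 34.25 q [0.486 0.489 1.472 0.065 1.063 0.614] p [0.494  0.3677 0.1667] zt [ 0.077  0.105 -0.991] yt [ 0.986 -0.159  0.06 ] F [ 0.2 -0.2 -3.8] w 0.0507
[18, -6, 24] 0
[-4, -3, 30] 0
[-3, -2, 25] 0
[-1, -1, 12] 0
```

jog_arm(targets=[[0, [18, -6, 22], 0], [0, [-3, -4, 28], 0], [0, [-3, -3, 22], 0], [0, [-1, -1, 6], 0]])

```text
time_s: 34.65
ee_pos: [0.4918, 0.3865, 0.0908]
orientation: [0.76, 0.646, 0.067, -0.014]
contact_force: [-1.6, 0.1, -5.5]
grip_width: 0.0509
```

```bash
python3 - <<'E'
from h import *
wrist();to([.492,.3885,.068])
for n in('top','scene'):
    get_image(n);print([(round(float(d['score']),2),np.round(d['centre'],3).tolist()) for t in('riser_seam','riser') for d in tip_of(n,t)])
crop('scene',310,190,470,310,5,'s16')
E
```

```text
wrist [0.465 0.352 0.406] ring 0.583 az 37.1 ex,ey tilt 0.068 0.118
t 34.65 q [0.517 0.585 1.538 0.066 0.892 0.641] p [0.4918 0.3865 0.0908] zt [ 0.084  0.107 -0.991] yt [ 0.984 -0.166  0.066] F [-1.6  0.1 -5.5] w 0.0509
tool mm [-0.7 -1.7 22.8] dist 22.9
[(0.88, [0.305, 0.211, 0.041]), (0.51, [0.491, 0.379, 0.113]), (0.77, [0.308, 0.206, 0.004])]
[(0.92, [0.306, 0.207, 0.049]), (0.56, [0.491, 0.38, 0.11]), (0.48, [0.604, 0.008, 0.097]), (0.85, [0.306, 0.208, -0.001])]
```

View pics/s16.png

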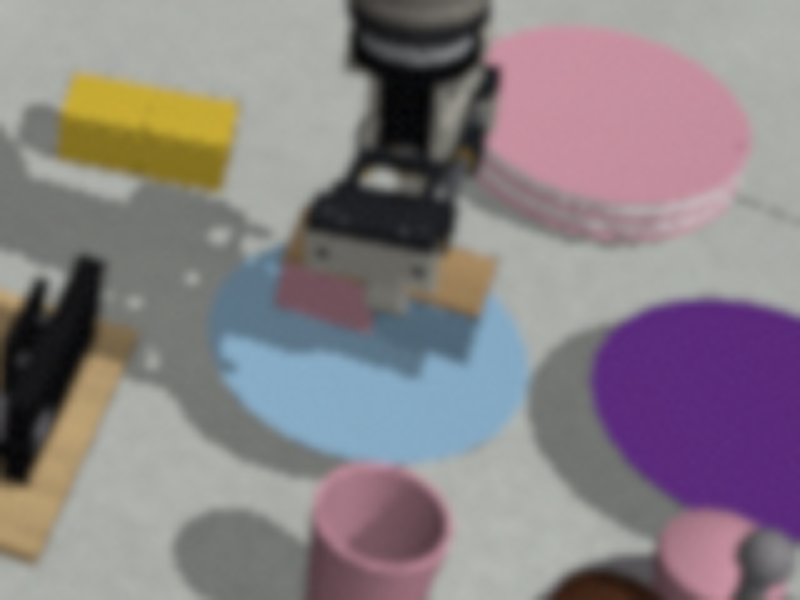

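Seam is at (0.491, 0.380), over the centre of the stand. Lowering to contact.

jog_arm(targets=[[0, [-1, -1, 10], 0], [0, [-1, -1, 7], 0], [0, [0, 0, 5], 0]])

```text
time_s: 35.3
ee_pos: [0.4944, 0.3897, 0.0733]
orientation: [0.76, 0.646, 0.073, -0.013]
contact_force: [1.1, 1.1, -5.3]
grip_width: 0.0507
```

```bash
python3 - <<'E'
from h import *
wrist();st()
E
```

```text
wrist [0.465 0.354 0.388] ring 0.584 az 37.3 ex,ey tilt 0.077 0.125
t 35.3 q [0.52  0.609 1.553 0.069 0.843 0.639] p [0.4944 0.3897 0.0733] zt [ 0.094  0.113 -0.989] yt [ 0.983 -0.165  0.074] F [ 1.1  1.1 -5.3] w 0.0507
```

jog_arm(targets=[[0, [-2, -2, 5], 0], [0, [-1, -1, 5], 0]])

```text
time_s: 35.5
ee_pos: [0.4916, 0.3889, 0.0641]
orientation: [0.76, 0.646, 0.073, -0.013]
contact_force: [-16.7, -10.4, 45.0]
grip_width: 0.0506
```

```bash
python3 - <<'E'
from h import *
wrist();st()
E
```

```text
wrist [0.462 0.353 0.379] ring 0.581 az 37.4 ex,ey tilt 0.077 0.126
t 35.5 q [0.52  0.617 1.569 0.072 0.818 0.636] p [0.4916 0.3889 0.0641] zt [ 0.094  0.114 -0.989] yt [ 0.984 -0.165  0.074] F [-16.7 -10.4  45. ] w 0.0506
```

jog_arm(targets=[[0, [0, 0, -1], 0], [0.75, [0, 0, 0], 0], [0.75, [0, 0, 0], 0], [0.75, [0, 0, 0], 0], [0.75, [0, 0, 0], 0]])

```text
time_s: 36.0
ee_pos: [0.4926, 0.3897, 0.0669]
orientation: [0.759, 0.646, 0.075, -0.013]
contact_force: [-0.5, -0.5, 0.2]
grip_width: 0.0683
```

```bash
python3 - <<'E'
from h import *
wrist();st()
for n in('top','scene'):
    get_image(n);print([(round(float(d['score']),2),np.round(d['centre'],3).tolist()) for t in('riser_seam','riser','jaw') for d in tip_of(n,t)])
crop('scene',310,190,470,310,5,'s17')
E
```

```text
wrist [0.461 0.353 0.381] ring 0.581 az 37.4 ex,ey tilt 0.081 0.129
t 36.0 q [0.521 0.613 1.568 0.072 0.818 0.636] p [0.4926 0.3897 0.0669] zt [ 0.098  0.117 -0.988] yt [ 0.983 -0.165  0.078] F [-0.5 -0.5  0.2] w 0.0683
[(0.55, [0.304, 0.214, 0.044]), (0.45, [0.49, 0.38, 0.085]), (0.78, [0.309, 0.207, 0.003]), (0.57, [0.489, 0.383, 0.043]), (0.77, [0.602, -0.001, -0.002])]
[(0.88, [0.309, 0.206, 0.048]), (0.69, [0.49, 0.383, 0.081]), (0.32, [0.59, -0.143, 0.279]), (0.56, [0.307, 0.207, -0.0]), (0.68, [0.605, 0.001, 0.0])]
```

View pics/s17.png

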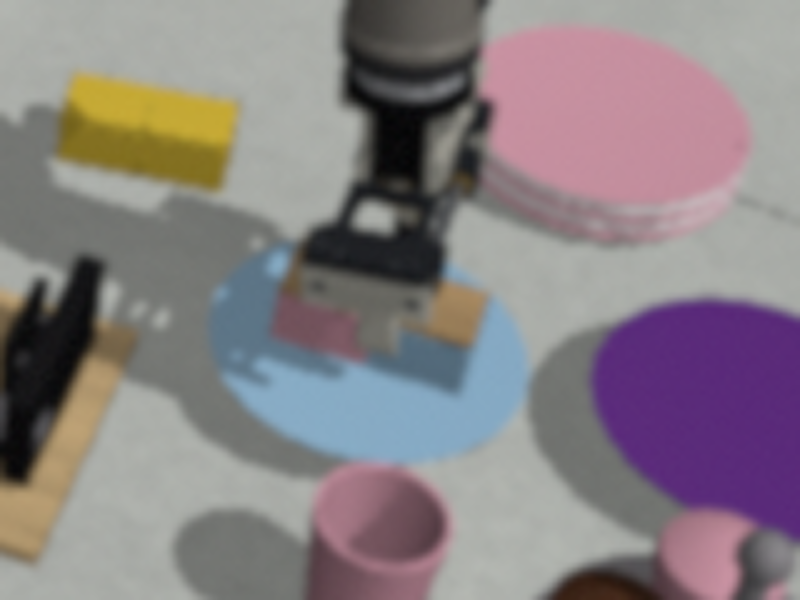

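jog_arm(targets=[[0.75, [0, 0, -20], 0], [0.75, [0, 0, -30], 0], [0.75, [0, 0, -40], 0], [0.75, [0, 0, -45], 0], [0.75, [0, 0, -20], 0], [0.75, [0, 0, 0], 0], [0.75, [0, 0, 0], 0]])

```text
time_s: 37.15
ee_pos: [0.476, 0.3705, 0.2236]
orientation: [0.76, 0.646, 0.073, -0.013]
contact_force: [-0.4, -0.6, 0.3]
grip_width: 0.0687
```

```bash
python3 - <<'E'
from h import *
st()
for n in('top','scene'):
    get_image(n);print(n,[(t,[(round(float(d['score']),2),np.round(d['centre'],3).tolist()) for d in tip_of(n,t)][:3]) for t in('riser_seam','riser','jaw','cake_stand','cupcake_pink','cupcake_cream','paper_cup','gift')])
crop('scene',200,180,470,310,2.9,'s18')
crop('top',140,140,380,280,3.3,'t18')
E
```

```text
t 37.15 q [0.505 0.406 1.445 0.06  1.152 0.646] p [0.476  0.3705 0.2236] zt [ 0.094  0.114 -0.989] yt [ 0.984 -0.165  0.075] F [-0.4 -0.6  0.3] w 0.0687
top [('riser_seam', [(0.84, [0.307, 0.212, 0.043]), (0.51, [0.486, 0.386, 0.087])]), ('riser', [(0.72, [0.307, 0.209, 0.005]), (0.38, [0.488, 0.38, 0.046])]), ('jaw', [(0.7, [0.601, -0.002, 0.001]), (0.38, [0.594, -0.418, 0.003])]), ('cake_stand', [(0.95, [0.489, 0.376, 0.0]), (0.68, [0.489, 0.611, 0.0])]), ('cupcake_pink', [(0.57, [0.368, 0.068, -0.002]), (0.3, [0.588, -0.142, 0.276])]), ('cupcake_cream', [(0.53, [0.449, -0.357, 0.004])]), ('paper_cup', [(0.74, [0.678, 0.396, 0.001])]), ('gift', [(0.88, [0.592, -0.42, 0.002])])]
scene [('riser_seam', [(0.72, [0.492, 0.382, 0.081]), (0.72, [0.307, 0.208, 0.046])]), ('riser', [(0.72, [0.488, 0.379, 0.041]), (0.62, [0.305, 0.206, -0.004])]), ('jaw', [(0.92, [0.602, 0.003, -0.0]), (0.34, [0.365, 0.07, -0.002])]), ('cake_stand', [(0.95, [0.487, 0.613, 0.002]), (0.8, [0.494, 0.378, 0.0]), (0.46, [0.566, -0.088, 0.144])]), ('cupcake_pink', [(0.53, [0.365, 0.071, -0.003]), (0.39, [0.454, -0.36, 0.004])]), ('cupcake_cream', [(0.54, [0.455, -0.359, 0.004]), (0.42, [0.559, -0.124, 0.141]), (0.28, [0.592, -0.422, 0.003])]), ('paper_cup', [(0.9, [0.675, 0.399, -0.0]), (0.41, [0.558, -0.125, 0.141])]), ('gift', [(0.65, [0.592, -0.421, -0.002])])]
```

View pics/s18.png

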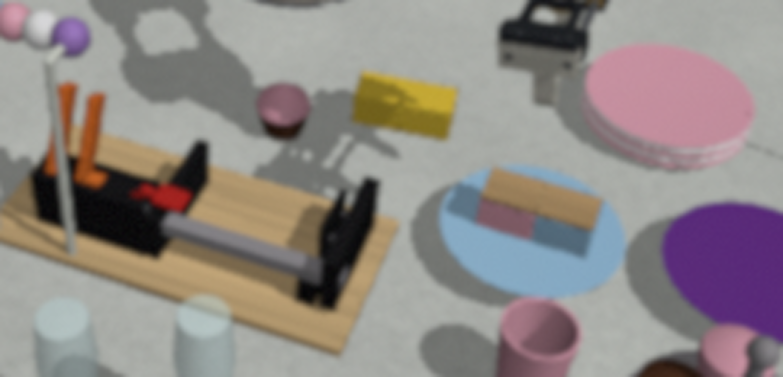

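View pics/t18.png

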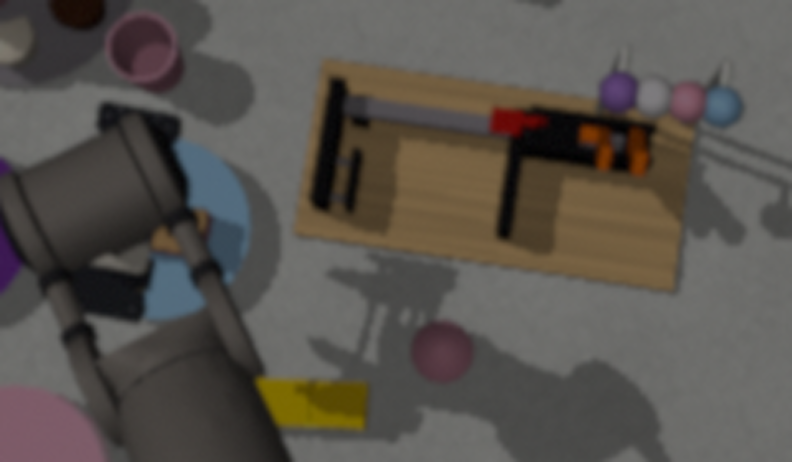

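The closed riser stands flat on the pale blue stand (crop pixel about (540,210) in the scene view). The jaw is fully back, the party things are where they started, and the gripper is clear.

```bash
python3 -c "
from cell import r
print(r.finish_job())"
```

```text
the job is handed in; nothing more can be done
None
```

The riser is joined and standing upright near the middle of the pale blue cake stand. I handed the job in at about 37 s of the 72 s allowed; no verdict came back.

**Clamp:** I squeezed the trigger seven times. On the last two it stopped about 11 mm short of full travel, and the joint showed closed. I could not measure the force between jaw and riser directly; I judged it tight from that stop. Pressing the release sent the jaw right back.

**Riser on the stand:** The riser's seam was found at (0.492, 0.382) in the scene camera and (0.486, 0.386) in the top camera. The stand's centre was found at (0.494, 0.378) and (0.489, 0.376). The two are therefore 4 to 10 mm apart, against a limit of 30 mm. The riser's underside is 41 to 46 mm up, and the joint looked closed in the picture.

**Other checks:**
- The jaw origin is within about 3 mm of fully open.
- The cupcakes, cup and gift were found within about 6 mm of where they started, which is about what the network is off by.
- I never saw the rail touched.
- The gripper is clear, with no contact force.

**Less certain:**
- To tilt and straighten the gripper I pushed against joint limits. Joint 3 read 0.036 against its limit of 0.04, and joint 1 read -2.531 against -2.53; both are within rounding or control error.
- The set-down gave a brief reading of about 45 N at the wrist, through the gripped riser. The wrist limit is 120 N.

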